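Turn the cleaver blank over on the grinding carrier

ROBOT

A 6-joint arm with a two-finger parallel gripper is mounted at the origin on the work surface. World frame = base frame: x ahead of the robot, y to its left, z up, the work surface at z = 0. Lengths are in m, angles in rad, forces in N, time in s.
With the tool pointing down it reaches from about 0.25 to 0.725 m from the base axis. Payload 4 kg.
Tool frame: the origin (TCP) lies at the very end of the fingers, on their centre line; the grasp point (between the pads) lies 19 mm behind it; z points along the fingers, y is the line along which they close (so a half turn about z gives the same grasp; the last joint's range is limited). The gripper opens to 85 mm and grips with 20 to 120 N. Pads are 22 mm wide; open, the fingers measure 114 mm over their backs; the gripper's body (76 mm by 85 mm) begins 54 mm behind the grasp point. The pads swing forward as they close: fully open they stand 13 mm farther back than shut.
Start: joints at [1.256, 0.241, 0.005, 1.335, 0, 1.571], TCP at [0.155, 0.475, 0.231] pointing down, gripper open.
Joint ranges: [-2.72, 2.72], [-1.05, 1.87], [-1.09, 1.28], [-1.99, 2.15], [-1.42, 1.44], [-3.14, 3.14]. Speed limits (rad/s): [2.79, 2.79, 3.14, 3.14, 3.14, 3.14].

INTERFACE

Orientations are given as a unit quaternion [x, y, z, w].
In Python, from workcell import monitor, viewer, job gives the robot as it stands.
- The arm moves only by the tool arm_command, never from a script. Its argument "increments" is a list of rows, each an object of numbers: "dx", "dy", "dz": the shift along the tool's x, y, z in cm; "wx", "wy", "wz": the turn, a rotation vector about the tool's x, y, z in rad; "grip": the finger opening in cm, from 0 to 8.54. In form: [{"dx": .., "dy": .., "dz": .., "wx": .., "wy": .., "wz": .., "grip": ..}, ...]. A call has 1 to 10 rows; each row is the pose to reach, as a shift and turn from the pose commanded when the call began, along the tool's axes at that moment; what a row does not reach only later rows make up. A row lasts 1/10 s, in which the tool goes at most 50 mm and 8.59 degrees, less where a joint would pass 70% of its speed; a pose out of reach is approached as far as the arm can. A call with a gripper value outside its range is refused whole. The fingers move at their own pace and stop on an object; the grip force is fixed at half the most. Time passes only in rows, so rows that repeat a pose let the fingers close. It gives the time, the measured TCP pose, the force, the opening and the grip force at its end, in the units of the state.
- monitor.get_obs(): the state, without advancing time (a new reading comes with each control period).
- viewer.camera(name): name is "scene" or "top" or "wrist"; returns (picture, depth): 384x512x3 uint8, red, green, blue; 384x512 float32, m along the optical axis (not along the pixel's ray), 0 where there is no reading.
- viewer.get_calibration(name): a dict with "fovy" (degrees; the focal length in pixels is half the picture's height over the tangent of half this angle, whatever the lens; pixels are square), "cx", "cy" (the principal point, pixels), "view" (4x4, takes a point from world to camera coordinates). Camera axes: x right, y up, looking along -z (the intrinsics and any distortion apply to the point x, -y, -z); pixel columns grow to the right and rows downward; lengths in m; the calibration is good to about 2 mm. A picture is of the moment at which its call begins: read the wrist's pose just before it. get_calibration takes no time and is no camera call; for the wrist camera it gives the pose at the moment of the call.
- job.job_done(): hands the job in; it is judged then, once.
The state is a dict: "clock": time; "joint_pos": joint angles; "joint_vel": joint speeds; "tau": joint torques, N m; "eef_pos": TCP position; "tool_rot": TCP orientation; "ft_force": force on the tool from outside, world axes, zero at the start; "ft_torque": the same for the moment, N m; "grip_width": finger opening in m; "grasp_force": force on a finger pad.
Only numpy, scipy, OpenCV 4.12 (cv2) and the standard library are available. Lean on these libraries where they do the work, as an engineer would, in place of code of your own. Each camera call takes 0.05 s, during which the arm holds its last target. There are 200 camera calls.

TASK

The cleaver blank lies on the wooden block with its ground face (the one with the bevel strip) up. Turn it over and lay it down on the carrier of the rail, rough face up, centred and lengthways on the rubber bed; the leaning rest is there to stand it up and take a fresh hold, because it must never be let drop or topple over. Have the carrier clicked into the detent of the grinding station, without running it past, leave the blank lying on it, and do not disturb the other things on the bench.

Things in the scene. Friction and masses are not known exactly. Their poses are not given: they have to be found in the camera images.
- blank: loose dark steel cleaver blank, 0.2 to 0.34 kg: flat blade 110 (own x) x 56 (own y) x 5 mm, tang 18 mm wide, 30 mm long on the middle of its +x end. Origin: blade's centre, mid thickness. +z points out of the ground face (bright bevel strip along one long edge); the -z face is rough. Starts flat on the block, ground face up, tang away from the robot; overhangs the block 10 mm on both long sides.
- block: fixed block on which the blank starts: wood with a rubber top 100 (x) x 36 (y) mm, top 50 mm above the table, on a foot 100 x 60 x 10 mm. Origin under its centre.
- rest: fixed wooden rest: foot 100 x 66 x 10 mm with a board 28 mm wide (y), top 68 mm above the table, leaning back to its +x, 20 degrees from upright; in front (-x) a 22 mm high toe slopes 40 degrees forward, making a funnel. The blank's tangless end goes in the slot between; it leans on the board at 63 to 70 degrees from level, long edges 14 mm out on each side. Origin under the foot, below the slot.
- rest_slot (a point): foot of the rest's board, middle of its width, on the slot's floor, 10 mm above the table; same axes as the rest. The slot floor runs from here 8 mm to -x.
- carrier (a joint): how far the carrier has slid from its end stop, m: 0 at the stop, growing to the rail's -y (robot's right), 0.20 at the far stop. About 1 N friction. At 0.140, the grinding station, a spring ball clicks it in: about 5 N to enter or leave, first felt 14 mm before it; within about 3 mm the ball centres it when let go.
- carrier_bed (a point): centre of the top of the carrier's rubber bed, 50 mm above the table; bed 100 (x) x 36 (y) mm; +x points away from the robot, the carrier moves to -y. The carrier is 44 mm wide lower down; the rail below is 18 mm high.
- carrier_post (a point): centre of the top of the carrier's upright steel post, 16 mm in diameter, from 14 to 42 mm above the table, on an arm 12 mm wide 105 mm from the bed's centre towards the robot: pinch it from above to slide the carrier.
- station (a point): where carrier_post is when the carrier is clicked in at the grinding station; the flat pointed index plate (6 mm high) on the table marks it on the robot's side, and the grinding wheel (170 mm high) stands 140 mm and more beyond the bed's centre.
- whetstone: loose grey sharpening stone, 55 x 160 x 26 mm, origin under its centre; leave it alone
- oil: loose amber oil bottle, 52 mm across, 130 mm tall, origin under its centre; leave it alone
- hammer: loose hammer lying on the table, origin under it; leave it alone
- handle_a: loose wooden knife handle, 115 x 24 x 18 mm, origin under its centre; leave it alone
- handle_b: second loose wooden knife handle, same size; leave it alone
- rivet_tin: loose open steel tin, 70 mm across, 50 mm tall, origin under its centre; leave it alone
- paste_tin: loose closed white tin, 75 x 50 x 22 mm, origin under its centre; leave it alone
Not all that is in view belongs to the job. Of the things shaped like the blank, the steel one is meant.

How it is judged:
At the end, for the whole second after the job is handed in: The blank lies at rest flat on the carrier's bed with its ground face down (within 8 degrees of level), its blade centred within 20 mm along and 14 mm across the bed and lengthways within 11 degrees, tang to either end; the carrier is in the station's detent, joint 0.140 m within 4 mm (angle between blank's own z axis and vertical above 2.99 rad and x of blank in the frame of carrier_bed between -0.02 and 0.02 m and y of blank in the frame of carrier_bed between -0.014 and 0.014 m and z of blank in the frame of carrier_bed between -0.002 and 0.008 m and angle between the x axis of blank and the x axis of carrier_bed, either way round below 0.2 rad and value of joint carrier between 0.136 and 0.144 m and linear speed of blank below 0.02 m/s); the robot touches nothing.
It fails at once if the blank is let drop or topple (it moves faster than 0.75 m/s, about a 30 mm fall, while the fingers do not touch it) (linear speed of blank above 0.75 m/s and contact force between the fingers and blank below 0.05 N).
It fails at once if the carrier is run past the station (joint beyond 0.160) (value of joint carrier above 0.16 m).
It fails at once if another thing on the bench is shifted by more than 40 mm (distance of any of whetstone, oil, hammer, handle_a, handle_b, rivet_tin, paste_tin from where it was at the start of the episode above 0.04 m).
It also fails if it takes over 72 s, if anything falls off the work surface, if the arm or the gripper's body presses on something with over 40 N, if the wrist force passes 120 N, or if a joint passes its speed limit or range.

## Working session

There is one attempt and no reset: what is moved stays moved. The work goes in short steps, Python scripts to look and compute and a tool call to move; the robot and the scene stay as the last step left them, time stands still between calls to the robot, and variables do not carry over. Pictures are saved under pics/ and viewed, at most 10 in all, crops included, and the job is handed in when it is done.

Besides the shell and the picture viewer there is one more tool, called after "Call:" by a JSON object that holds its "op" and its "data". arm_command: Moves the arm, as the interface text tells. Its arguments: {"type":"object","properties":{"increments":{"type":"array","items":{"type":"object","properties":{"dx":{"type":"number"},"dy":{"type":"number"},"dz":{"type":"number"},"wx":{"type":"number"},"wy":{"type":"number"},"wz":{"type":"number"},"grip":{"type":"number"}}}}},"required":["increments"]}

```bash
mkdir -p pics; cat > h.py <<'E'
import numpy as np, cv2
from workcell import monitor, viewer, job
from scipy.spatial.transform import Rotation as R
def cloud(name):
    c=viewer.get_calibration(name); p,d=viewer.camera(name)
    f=192/np.tan(np.radians(c["fovy"])/2)
    v,u=np.mgrid[0:384,0:512]
    P=np.stack([(u-c["cx"])/f*d,-(v-c["cy"])/f*d,-d,np.ones_like(d)],-1)
    W=P@np.linalg.inv(np.array(c["view"])).T
    W=W[...,:3]; W[d==0]=np.nan
    return p,d,W,c
def save(n,p): cv2.imwrite("pics/"+n+".png",cv2.cvtColor(p,cv2.COLOR_RGB2BGR))
E
python3 - <<'E'
from h import *
print(monitor.get_obs())
ims=[]
for n in("scene","top"):
    p,d,W,c=cloud(n); np.savez(n,p=p,W=W,d=d); print(n,c); ims.append(p)
save("top0",cv2.resize(ims[1],(800,600))); save("scene0",cv2.resize(ims[0],(800,600)))
E
```

```text
{'clock': 0.0, 'joint_pos': array([1.25602091e+00, 2.41417102e-01, 3.72031581e-03, 1.33520638e+00,
       1.06007632e-05, 1.57079680e+00]), 'joint_vel': array([ 0.00073101, -0.00018308,  0.00079755, -0.00062883, -0.00013918,
       -0.00095722]), 'tau': array([ 2.46224545e-04, -3.72319937e+01,  2.52406883e+01,  1.71383901e-02,
        8.10894971e-05,  1.50944925e-05]), 'eef_pos': array([0.1546012 , 0.47482828, 0.23040941]), 'tool_rot': array([ 1.56738895e-01,  9.87639514e-01, -1.03956661e-03, -1.70345949e-04]), 'ft_force': array([ 0.42040433, -0.02561943, -0.65029802]), 'ft_torque': array([-0.0727818 , -0.03178603,  0.02367022]), 'grasp_force': 0.0, 'grip_width': 0.08511934785493658}
scene {'fovy': 55.10025123690517, 'cx': 253.51241670287345, 'cy': 191.92045817220037, 'view': array([[ 0.71846801,  0.69551635,  0.00779234, -0.43094105],
       [-0.55591089,  0.56745027,  0.60742347,  0.18990793],
       [ 0.41805119, -0.44074618,  0.79433998, -1.55777627],
       [ 0.        ,  0.        ,  0.        ,  1.        ]])}
top {'fovy': 56.989595379901445, 'cx': 255.5350973038288, 'cy': 193.69390044803222, 'view': array([[-1.39357455e-02, -9.99897408e-01, -3.31199525e-03,
         1.22525727e-01],
       [ 9.85974991e-01, -1.42924814e-02,  1.66280013e-01,
        -4.95831056e-01],
       [-1.66310290e-01, -9.48308551e-04,  9.86073014e-01,
        -1.00714479e+00],
       [ 0.00000000e+00,  0.00000000e+00,  0.00000000e+00,
         1.00000000e+00]])}
```

View pics/top0.png

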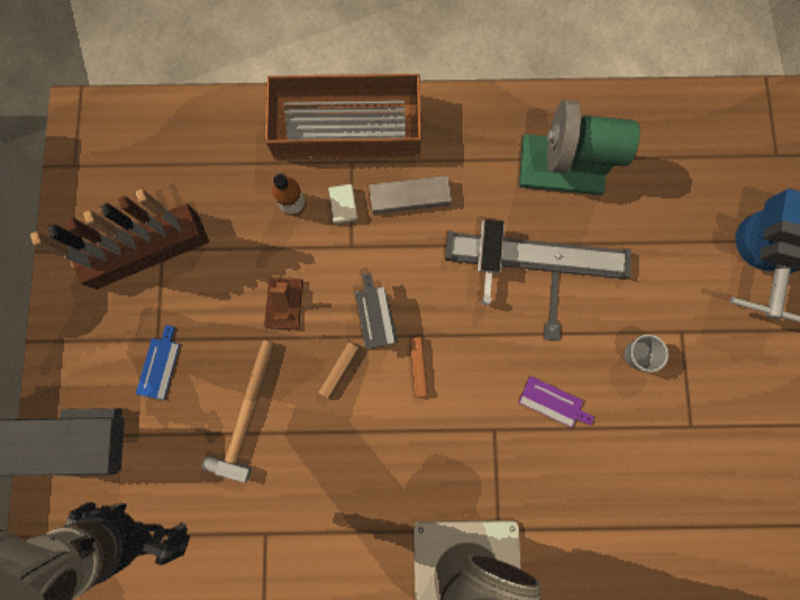

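View pics/scene0.png

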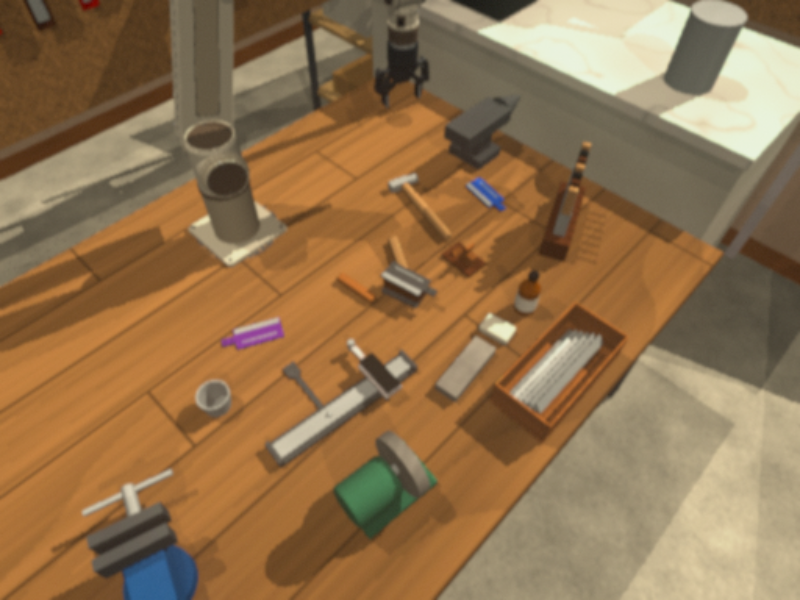

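The top view shows the steel blank near (375,310), with its bevel strip on the right edge and its tang away from the robot. The rest is at (285,303), the carrier bed at (490,245), the post at (488,298), the rail running to the right with the detent near (558,256), and the index plate at (553,328). The blue and purple cleavers are decoys. The scene view agrees.

```bash
python3 - <<'E'
from h import *
D=np.load("top.npz");W=D["W"];p=D["p"].astype(int)
s=512/800
def reg(name,x0,y0,x1,y1,zlo,zhi):
    x0,y0,x1,y1=[int(a*s) for a in(x0,y0,x1,y1)]
    w=W[y0:y1,x0:x1].reshape(-1,3); m=(w[:,2]>zlo)&(w[:,2]<zhi); w=w[m]
    r=cv2.minAreaRect((w[:,:2]*1000).astype(np.float32))
    print(name,len(w),"ctr",np.round(r[0],1),"size",np.round(r[1],1),"ang",round(r[2],1),"z",np.percentile(w[:,2],[5,50,95]).round(4),"mean",w.mean(0).round(4))
    return w
print("table z",np.nanmedian(W[int(470*s):int(500*s),int(300*s):int(400*s),2]))
reg("blank",345,260,405,360,.045,.07)
reg("blade",345,288,405,360,.045,.07)
reg("tang",345,260,405,287,.045,.07)
reg("bed",470,210,520,275,.044,.06)
reg("post",475,280,500,310,.034,.05)
reg("rail",440,225,640,285,.012,.022)
reg("index",540,275,570,345,.003,.012)
reg("restfoot",255,265,310,335,.006,.014)
reg("resthi",255,265,310,335,.05,.08)
reg("restmid",255,265,310,335,.016,.05)
reg("ha",405,330,435,405,.01,.03);reg("hb",310,335,365,405,.01,.03)
reg("hammer",195,335,275,490,.01,.05)
E
```

```text
table z 0.0006799515737689887
blank 781 ctr [484.7 165.5] size [139.9  55.9] ang 9.9 z [0.0527 0.0558 0.0588] mean [0.4748 0.1639 0.0558]
blade 722 ctr [471.2 163.1] size [112.4  55.9] ang 9.9 z [0.0528 0.0559 0.0588] mean [0.4695 0.163  0.0558]
tang 50 ctr [541.8 175.7] size [23.6 17.3] ang 10.8 z [0.0523 0.0555 0.0586] mean [0.5417 0.1754 0.0555]
bed 403 ctr [608.4 -63.5] size [ 36.6 101.1] ang 83.4 z [0.0471 0.0505 0.0537] mean [ 0.6073 -0.063   0.0505]
post 33 ctr [518.6 -54.2] size [14.9 44.1] ang 76.9 z [0.0343 0.0412 0.0452] mean [ 0.5084 -0.0506  0.0405]
rail 1277 ctr [ 596.  -158.4] size [361.3  57.3] ang 83.1 z [0.0128 0.0181 0.0211] mean [ 0.5935 -0.1734  0.0177]
index 274 ctr [ 488.5 -186.4] size [ 55.4 133.5] ang 86.6 z [0.0033 0.0053 0.0083] mean [ 0.4776 -0.1831  0.0054]
restfoot 486 ctr [519.  344.2] size [134.8  88.2] ang 9.4 z [0.0074 0.0108 0.0133] mean [0.5028 0.3411 0.0107]
resthi 60 ctr [517.9 342.7] size [27.6 15. ] ang 86.9 z [0.0508 0.0654 0.0702] mean [0.5177 0.3422 0.0631]
restmid 128 ctr [510.8 348.2] size [40.5 71.1] ang 84.4 z [0.0179 0.0298 0.0469] mean [0.5075 0.3419 0.0313]
ha 311 ctr [379.6  82. ] size [113.8  23.9] ang 4.3 z [0.0146 0.0182 0.0218] mean [0.3784 0.082  0.0182]
hb 316 ctr [374.7 233.9] size [ 23.9 114.6] ang 58.5 z [0.0147 0.0185 0.0221] mean [0.3741 0.2338 0.0186]
hammer 1005 ctr [308.3 419.8] size [ 86.8 260.6] ang 79.2 z [0.0158 0.0246 0.0288] mean [0.2822 0.4114 0.0239]
```

```bash
cat >> h.py <<'E'
def pose(yaw,pitch):
    """tool frame: pitch=0 tool down, x toward robot; positive pitch turns tool z from down to forward (yaw dir)"""
    return R.from_euler('z',yaw,degrees=True)*R.from_euler('y',-pitch,degrees=True)*R.from_matrix([[-1,0,0],[0,1,0],[0,0,-1]])
def inc(p,rot,o=None):
    o=o or monitor.get_obs(); r0=R.from_quat(o["tool_rot"]); 
    print("d cm",np.round(r0.inv().apply(np.array(p)-o["eef_pos"])*100,2),"w",np.round((r0.inv()*rot).as_rotvec(),3))
    return
def st():
    o=monitor.get_obs(); print({k:np.round(o[k],4).tolist() for k in("clock","joint_pos","eef_pos","tool_rot","ft_force","grip_width","grasp_force")})
E
python3 - <<'E'
from h import *
inc([.46,.33,.25],pose(10,0))
# rest profile from top view in tentative frame
D=np.load("top.npz");W=D["W"].reshape(-1,3)
m=(abs(W[:,0]-.5)<.1)&(abs(W[:,1]-.342)<.06)&(W[:,2]>.006);w=W[m]
yaw=np.radians(9.5);c=np.array([.5,.342])
l=(w[:,:2]-c)@np.array([[np.cos(yaw),-np.sin(yaw)],[np.sin(yaw),np.cos(yaw)]])
for x in np.arange(-.06,.09,.006):
    k=(abs(l[:,0]-x)<.003)
    if k.any():
        q=l[k];z=w[k,2];j=abs(q[:,1])<.01
        print(round(x*1000),k.sum(),"y",(q[:,1].min()*1000).round(),(q[:,1].max()*1000).round(),"zmid",np.median(z[j]).round(4) if j.any() else None, "tall y",(q[z>.03,1].min()*1000).round() if (z>.03).any() else None,(q[z>.03,1].max()*1000).round() if (z>.03).any() else None)
E
```

```text
d cm [-33.52  -4.33  -1.94] w [-0.002 -0.    -0.489]
-60 2 y 5.0 47.0 zmid 0.0061 tall y None None
-48 7 y -20.0 -4.0 zmid 0.0096 tall y None None
-42 20 y -21.0 16.0 zmid 0.0114 tall y None None
-36 40 y -22.0 43.0 zmid 0.0111 tall y None None
-30 43 y -22.0 42.0 zmid 0.0109 tall y None None
-24 52 y -26.0 42.0 zmid 0.0186 tall y None None
-18 40 y -27.0 38.0 zmid 0.019 tall y None None
-12 40 y -29.0 37.0 zmid 0.0113 tall y None None
-6 46 y -41.0 35.0 zmid 0.0117 tall y None None
0 53 y -41.0 36.0 zmid 0.0213 tall y -10.0 -10.0
6 57 y -45.0 35.0 zmid 0.0359 tall y -14.0 12.0
12 58 y -35.0 30.0 zmid 0.0508 tall y -16.0 14.0
18 52 y -63.0 29.0 zmid 0.0661 tall y -17.0 12.0
24 36 y -37.0 29.0 zmid 0.0674 tall y -14.0 8.0
30 34 y -38.0 28.0 zmid 0.0419 tall y -16.0 9.0
36 34 y -42.0 27.0 zmid 0.0407 tall y -17.0 2.0
42 29 y -43.0 34.0 zmid 0.0408 tall y -5.0 1.0
48 35 y -37.0 22.0 zmid 0.0114 tall y None None
54 23 y -25.0 21.0 zmid 0.0105 tall y None None
60 7 y 11.0 43.0 zmid None tall y None None
66 2 y -45.0 -29.0 zmid None tall y None None
72 3 y -31.0 4.0 zmid 0.0063 tall y None None
84 1 y 40.0 40.0 zmid None tall y None None
```

Call:
{"op": "arm_command", "data": {"increments": [{"dx": -3, "dy": -0.4, "dz": -0.2, "wz": -0.02}, {"dx": -7, "dy": -0.9, "dz": -0.4, "wz": -0.05}, {"dx": -11, "dy": -1.4, "dz": -0.6, "wz": -0.08}, {"dx": -15, "dy": -2, "dz": -0.9, "wz": -0.11}, {"dx": -19, "dy": -2.5, "dz": -1.1, "wz": -0.14}, {"dx": -23, "dy": -3, "dz": -1.3, "wz": -0.17}, {"dx": -27, "dy": -3.5, "dz": -1.6, "wz": -0.2}, {"dx": -31, "dy": -4, "dz": -1.8, "wz": -0.23}, {"dx": -33.5, "dy": -4.3, "dz": -1.9, "wz": -0.25}, {"dx": -33.5, "dy": -4.3, "dz": -1.9, "wz": -0.25}]}}

```text
validation failed for argument at $.in...
```

```bash
python3 - <<'E'
from h import *
st()
p,d,W,c=cloud("wrist"); np.savez("w1",p=p,W=W,d=d); save("w1",cv2.resize(p,(640,480)))
print(np.linalg.inv(c["view"])[:3,3], (d>0).mean())
E
```

```text
{'clock': 0.1, 'joint_pos': [1.256, 0.2413, 0.0039, 1.3352, -0.0, 1.5708], 'eef_pos': [0.1546, 0.4749, 0.2305], 'tool_rot': [0.1568, 0.9876, -0.0009, -0.0001], 'ft_force': [-0.2262, -0.9455, 0.4929], 'grip_width': 0.0855, 'grasp_force': 0.0}
[0.08799111 0.49673223 0.37328461] 0.9959055582682291
```

View pics/w1.png

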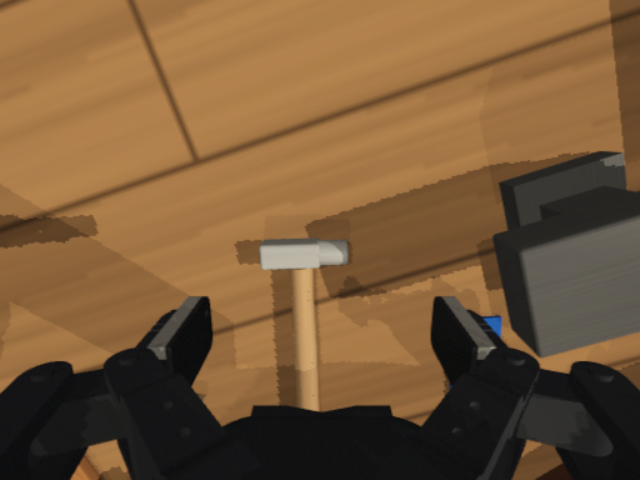

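That picture was of the start pose, since the move was refused: hammer head at (300,253) and anvil on the right. I'll send rows with every field filled in.

Call:
{"op": "arm_command", "data": {"increments": [{"dx": -3, "dy": -0.4, "dz": -0.2, "wx": 0, "wy": 0, "wz": -0.02, "grip": 8.5}, {"dx": -7, "dy": -0.9, "dz": -0.4, "wx": 0, "wy": 0, "wz": -0.05, "grip": 8.5}, {"dx": -11, "dy": -1.4, "dz": -0.6, "wx": 0, "wy": 0, "wz": -0.08, "grip": 8.5}, {"dx": -15, "dy": -2, "dz": -0.9, "wx": 0, "wy": 0, "wz": -0.11, "grip": 8.5}, {"dx": -19, "dy": -2.5, "dz": -1.1, "wx": 0, "wy": 0, "wz": -0.14, "grip": 8.5}, {"dx": -23, "dy": -3, "dz": -1.3, "wx": 0, "wy": 0, "wz": -0.17, "grip": 8.5}, {"dx": -27, "dy": -3.5, "dz": -1.6, "wx": 0, "wy": 0, "wz": -0.2, "grip": 8.5}, {"dx": -31, "dy": -4, "dz": -1.8, "wx": 0, "wy": 0, "wz": -0.23, "grip": 8.5}, {"dx": -33.5, "dy": -4.3, "dz": -1.9, "wx": 0, "wy": 0, "wz": -0.25, "grip": 8.5}, {"dx": -33.5, "dy": -4.3, "dz": -1.9, "wx": 0, "wy": 0, "wz": -0.25, "grip": 8.5}]}}

```text
clock: 1.15
eef_pos: [0.4628, 0.3289, 0.2495]
tool_rot: [0.035, 0.999, -0.0, 0.0]
ft_force: [0.4, 0.4, -0.4]
grip_width: 0.0848
grasp_force: 0.0
```

```bash
python3 - <<'E'
from h import *
st()
p,d,W,c=cloud("wrist"); np.savez("w2",p=p,W=W,d=d); save("w2",cv2.resize(p,(640,480)))
w=W.reshape(-1,3)
m=(abs(w[:,0]-.5)<.1)&(abs(w[:,1]-.342)<.06)&(w[:,2]>.007)&(w[:,2]<.014);a=w[m]
r=cv2.minAreaRect((a[:,:2]*1000).astype(np.float32));print("foot",r,len(a))
m=(abs(w[:,0]-.5)<.1)&(abs(w[:,1]-.342)<.06)&(w[:,2]>.03)&(w[:,2]<.09);a=w[m]
r=cv2.minAreaRect((a[:,:2]*1000).astype(np.float32));print("board",r,len(a))
for yaw in(-4,):
    y=np.radians(yaw);c=np.array([.5,.342]);l=(w[:,:2]-c)@np.array([[np.cos(y),-np.sin(y)],[np.sin(y),np.cos(y)]])
    for x in np.arange(-.06,.075,.004):
        k=(abs(l[:,0]-x)<.002)&(abs(l[:,1])<.05)&(w[:,2]>.007)
        if k.sum()>5:
            q=l[k,1]*1000;z=w[k,2];j=abs(q)<8;t=z>.03
            print(round(x*1000),"foot y",np.percentile(q,[1,99]).round(1),"z",np.median(z[j]).round(4) if j.any() else None,"tall",np.percentile(q[t],[2,98]).round(1) if t.sum()>4 else "")
E
```

```text
{'clock': 1.15, 'joint_pos': [0.6183, 0.3717, 0.2336, 1.4331, -0.0008, 0.6876], 'eef_pos': [0.4628, 0.3289, 0.2495], 'tool_rot': [0.0346, 0.9994, -0.0004, 0.0001], 'ft_force': [0.3916, 0.3803, -0.3584], 'grip_width': 0.0848, 'grasp_force': 0.0}
foot ((478.58038330078125, 345.6292724609375), (65.1944808959961, 156.97232055664062), 85.57704162597656) 2436
board ((523.25341796875, 342.0094909667969), (27.639062881469727, 37.747467041015625), 86.18070220947266) 682
-56 foot y [-48.8  21.1] z 0.346 tall [-47.6  19.7]
-52 foot y [-49.6  34.9] z 0.3377 tall [-49.3  33. ]
-48 foot y [-33.6  49.4] z 0.3314 tall [-31.7  48.8]
-44 foot y [-15.6  48.4] z 0.3214 tall [22.1 47.6]
-40 foot y [-25.   49.4] z 0.0101 tall [22.  48.9]
-36 foot y [-26.3  49.5] z 0.0106 tall [21.4 49.4]
-32 foot y [-26.3  49.6] z 0.0103 tall [26.4 49.5]
-28 foot y [-26.4  49.9] z 0.0103 tall [26.5 49.8]
-24 foot y [-29.   46.8] z 0.0193 tall [26.9 46.9]
-20 foot y [-30.4  33.1] z 0.0217 tall 
-16 foot y [-30.4  33.2] z 0.0165 tall 
-12 foot y [-30.   33.3] z 0.0124 tall 
-8 foot y [-30.5  32.9] z 0.0105 tall 
-4 foot y [-30.5  33.6] z 0.0107 tall 
0 foot y [-30.5  32.7] z 0.0178 tall 
4 foot y [-30.6  33.9] z 0.0293 tall [-12.   14.8]
8 foot y [-30.4  34. ] z 0.0404 tall [-12.   14.8]
12 foot y [-30.4  33. ] z 0.0507 tall [-12.1  14.6]
16 foot y [-29.4  32.6] z 0.0625 tall [-12.2  15. ]
20 foot y [-30.7  33.1] z 0.0678 tall [-12.2  14.7]
24 foot y [-30.8  32.8] z 0.0665 tall [-12.   14.8]
28 foot y [-30.8  33.5] z 0.0653 tall [-1.2 14.6]
32 foot y [-30.8  33.6] z None tall 
36 foot y [-30.9  33.6] z 0.0404 tall [-7.6 10.6]
40 foot y [-30.9  33.6] z 0.0403 tall [-8.  11.2]
44 foot y [-30.9  34. ] z 0.0398 tall 
48 foot y [-31.   34.2] z None tall 
52 foot y [-31.   32.8] z None tall 
56 foot y [-31.   32.9] z 0.0104 tall
```

View pics/w2.png

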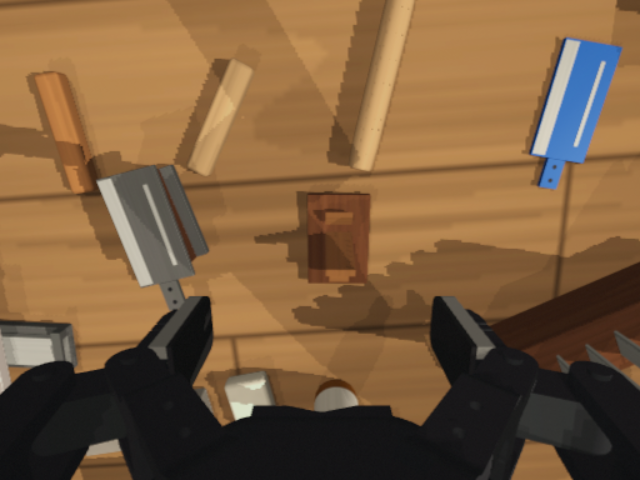

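The wrist view shows the rest at (338,238), its board leaning towards the bottom of the image (away from the robot). The hammer handle ends at (363,165), and the steel blank is at (150,230) with its tang at the bottom. Next I'll refine the blank pose from this view.

```bash
python3 - <<'E'
from h import *
w=np.load("w2.npz")["W"].reshape(-1,3)
m=(abs(w[:,0]-.48)<.11)&(abs(w[:,1]-.165)<.07)&(w[:,2]>.048)&(w[:,2]<.063);a=w[m]
y=np.radians(10);u=np.array([np.cos(y),np.sin(y)]);v=np.array([-u[1],u[0]])
c=np.array([.47,.163])
for it in range(3):
    s=(a[:,:2]-c)@u
    b=a[s<.05]; r=cv2.minAreaRect((b[:,:2]*1000).astype(np.float32))
print(r,len(a),"z",np.percentile(a[:,2],[5,50,95]))
s=(a[:,:2]-c)@u;t=(a[:,:2]-c)@v
print("s range",np.percentile(s,[.3,99.7]));
for s0 in np.arange(-.06,.09,.01):
    k=abs(s-s0)<.005
    if k.sum()>5: print(round(s0,3),np.percentile(t[k],[2,98]).round(4))
h=(w[:,2]>.015)&(abs(w[:,0]-.4)<.07)&(abs(w[:,1]-.37)<.04)&(w[:,2]<.04); print("hammer end",w[h].max(0),w[h].min(0))
E
```

```text
((467.9165954589844, 161.8883819580078), (104.51351165771484, 57.25503921508789), 10.094991683959961) 4756 z [0.05412354 0.05553415 0.05678927]
s range [-0.05418425  0.08309082]
-0.05 [-0.0273  0.027 ]
-0.04 [-0.0274  0.0268]
-0.03 [-0.0271  0.0269]
-0.02 [-0.0272  0.0269]
-0.01 [-0.0274  0.0271]
0.0 [-0.0274  0.0271]
0.01 [-0.0268  0.027 ]
0.02 [-0.0272  0.0272]
0.03 [-0.0272  0.0271]
0.04 [-0.0269  0.0272]
0.05 [-0.0267  0.0273]
0.06 [-0.013   0.0087]
0.07 [-0.0093  0.0085]
0.08 [-0.0095  0.0084]
hammer end [0.43372426 0.40951013 0.02792288] [0.33000468 0.35860917 0.01509416]
```

```bash
python3 - <<'E'
from h import *
inc([.4745,.164,.12],pose(10,0)); inc([.4745,.164,.03],pose(10,0))
E
```

```text
d cm [ -2.48 -16.43  12.95] w [-0.001 -0.001 -0.243]
d cm [ -2.49 -16.42  21.95] w [-0.001 -0.001 -0.243]
```

Call:
{"op": "arm_command", "data": {"increments": [{"dx": -0.5, "dy": -3, "dz": 1, "wx": 0, "wy": 0, "wz": -0.05, "grip": 8.5}, {"dx": -1, "dy": -7, "dz": 4, "wx": 0, "wy": 0, "wz": -0.1, "grip": 8.5}, {"dx": -1.7, "dy": -11, "dz": 8, "wx": 0, "wy": 0, "wz": -0.16, "grip": 8.5}, {"dx": -2.2, "dy": -14.5, "dz": 11, "wx": 0, "wy": 0, "wz": -0.22, "grip": 8.5}, {"dx": -2.48, "dy": -16.4, "dz": 13, "wx": 0, "wy": 0, "wz": -0.243, "grip": 8.5}, {"dx": -2.48, "dy": -16.4, "dz": 14, "wx": 0, "wy": 0, "wz": -0.243, "grip": 8.5}, {"dx": -2.48, "dy": -16.4, "dz": 16.5, "wx": 0, "wy": 0, "wz": -0.243, "grip": 8.5}, {"dx": -2.48, "dy": -16.4, "dz": 19, "wx": 0, "wy": 0, "wz": -0.243, "grip": 8.5}, {"dx": -2.48, "dy": -16.4, "dz": 21.2, "wx": 0, "wy": 0, "wz": -0.243, "grip": 8.5}, {"dx": -2.48, "dy": -16.4, "dz": 21.95, "wx": 0, "wy": 0, "wz": -0.243, "grip": 8.5}]}}

```text
clock: 2.2
eef_pos: [0.4724, 0.1667, 0.0292]
tool_rot: [-0.09, 0.996, -0.0, -0.002]
ft_force: [0.0, -0.2, 0.7]
grip_width: 0.0852
grasp_force: 0.0
```

Call:
{"op": "arm_command", "data": {"increments": [{"dx": 0, "dy": 0, "dz": 0, "wx": 0, "wy": 0, "wz": 0, "grip": 4}, {"dx": 0, "dy": 0, "dz": 0, "wx": 0, "wy": 0, "wz": 0, "grip": 4}, {"dx": 0, "dy": 0, "dz": 0, "wx": 0, "wy": 0, "wz": 0, "grip": 4}, {"dx": 0, "dy": 0, "dz": 0, "wx": 0, "wy": 0, "wz": 0, "grip": 4}, {"dx": 0, "dy": 0, "dz": 0, "wx": 0, "wy": 0, "wz": 0, "grip": 4}, {"dx": 0, "dy": 0, "dz": 0, "wx": 0, "wy": 0, "wz": 0, "grip": 4}]}}

```text
clock: 2.8
eef_pos: [0.4753, 0.1664, 0.0324]
tool_rot: [-0.089, 0.996, 0.001, 0.002]
ft_force: [-0.3, 1.6, 5.8]
grip_width: 0.0542
grasp_force: 63.9
```

Call:
{"op": "arm_command", "data": {"increments": [{"dx": 0, "dy": 0, "dz": -1, "wx": 0, "wy": 0, "wz": 0, "grip": 4}, {"dx": 0, "dy": 0, "dz": -4, "wx": 0, "wy": 0, "wz": 0, "grip": 4}, {"dx": 0, "dy": 0, "dz": -8, "wx": 0, "wy": 0, "wz": 0, "grip": 4}, {"dx": 0, "dy": 0, "dz": -11, "wx": 0, "wy": 0, "wz": 0, "grip": 4}, {"dx": 0, "dy": 0, "dz": -13, "wx": 0, "wy": 0, "wz": 0, "grip": 4}, {"dx": 0, "dy": 0, "dz": -14, "wx": 0, "wy": 0, "wz": 0, "grip": 4}, {"dx": 0, "dy": 0, "dz": -14, "wx": 0, "wy": 0, "wz": 0, "grip": 4}]}}

```text
clock: 3.5
eef_pos: [0.4748, 0.1657, 0.1721]
tool_rot: [-0.089, 0.996, 0.0, 0.001]
ft_force: [0.0, 1.1, -2.7]
grip_width: 0.0546
grasp_force: 64.4
```

```bash
cat >> h.py <<'E'
def blank_in_tool(n,save_as=None):
    """fit the held blank in the wrist cloud, tool frame"""
    o=monitor.get_obs(); p,d,W,c=cloud("wrist"); np.savez(n,p=p,W=W,d=d)
    if save_as: save(save_as,cv2.resize(p,(640,480)))
    return (W-o["eef_pos"])@R.from_quat(o["tool_rot"]).as_matrix(),p
E
python3 - <<'E'
from h import *
st()
L,p=blank_in_tool("w3","w3"); l=L.reshape(-1,3)
m=(l[:,2]>-.045)&(l[:,2]<0.01)&(abs(l[:,1])<.026)&(abs(l[:,0])<.1);a=l[m]
A=np.c_[a[:,:2],np.ones(len(a))]
z=a[:,2];k=np.ones(len(z),bool)
for i in range(5):
    f=np.linalg.lstsq(A[k],z[k],rcond=None)[0];k=abs(z-A@f)<.003
print(len(a),k.sum(),"plane",f,"pitch deg",np.degrees(np.arctan(f[:2])));b=a[k]
print(np.percentile(b,[.3,50,99.7],axis=0)); 
for x in np.arange(-.09,.07,.01):
    q=abs(b[:,0]-x)<.005
    if q.sum()>3: print(round(x,2),q.sum(),np.percentile(b[q,1],[2,98]).round(4))
E
```

```text
{'clock': 3.5, 'joint_pos': [0.3358, 0.2783, -0.1024, 1.1875, -0.0001, 0.1578], 'eef_pos': [0.4748, 0.1657, 0.1721], 'tool_rot': [-0.0889, 0.996, 0.0003, 0.0013], 'ft_force': [0.026, 1.0954, -2.7256], 'grip_width': 0.0546, 'grasp_force': 64.3763}
23164 23143 plane [-0.00080198  0.00628119 -0.02284085] pitch deg [-0.04594986  0.35988073]
[[-0.03305585 -0.02582421 -0.02453133]
 [ 0.02074001  0.00014718 -0.02286071]
 [ 0.0602831   0.02583129 -0.02099881]]
-0.03 1437 [-0.0247  0.0248]
-0.02 1987 [-0.0251  0.025 ]
-0.01 2095 [-0.025  0.025]
-0.0 2241 [-0.0249  0.025 ]
0.01 2384 [-0.0249  0.0248]
0.02 2514 [-0.0249  0.025 ]
0.03 2693 [-0.0249  0.0249]
0.04 2877 [-0.0249  0.025 ]
0.05 3109 [-0.025   0.0249]
0.06 1804 [-0.0249  0.025 ]
```

View pics/w3.png

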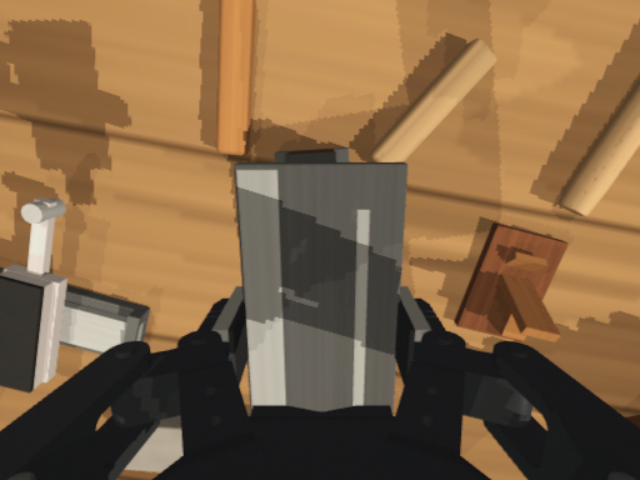

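The picture shows the blank held squarely and level between the pads, with its tangless end at the top (y≈165) and the bevel strip on the left. The rest is at (512,280) and the carrier at lower left.

```bash
cat >> h.py <<'E'
def rest_pt(x,z,y=0.):  # rest frame mm -> world (z above slot floor)
    a=np.radians(-3.9); return np.array([.4972,.3435,.0103])+np.array([x*np.cos(a)-y*np.sin(a),x*np.sin(a)+y*np.cos(a),z])/1000
def rest_tcp(p,xr,zr,cb=(.0053,0,-.0203)):
    """TCP for rear bottom corner at (xr,zr) mm in the rest, blank at p deg; cb centre of blank in tool, first grasp"""
    a=np.radians(p); u=np.array([np.cos(a),np.sin(a)]);n=np.array([-u[1],u[0]])
    c=np.array([xr,zr])+55*u+2.5*n; r=pose(-3.9,p)
    return rest_pt(*c)-r.apply(cb),r
E
python3 - <<'E'
from h import *
for z in(100,2): 
    t,r=rest_tcp(67,-4,z); print(t); inc(t,r)
E
```

```text
[0.53306283 0.34105512 0.15885143]
d cm [-8.92 16.24  1.18] w [ 0.144 -1.163  0.217]
[0.53306283 0.34105512 0.06085143]
d cm [-8.92 16.24 10.98] w [ 0.144 -1.163  0.217]
```

Call:
{"op": "arm_command", "data": {"increments": [{"dx": -0.5, "dy": 1, "dz": -0.5, "wx": 0.008, "wy": -0.06, "wz": 0.012, "grip": 4}, {"dx": -1.6, "dy": 3, "dz": -1, "wx": 0.023, "wy": -0.19, "wz": 0.035, "grip": 4}, {"dx": -2.8, "dy": 5, "dz": -1.5, "wx": 0.04, "wy": -0.32, "wz": 0.06, "grip": 4}, {"dx": -4, "dy": 7, "dz": -2, "wx": 0.056, "wy": -0.45, "wz": 0.084, "grip": 4}, {"dx": -5, "dy": 9, "dz": -2, "wx": 0.072, "wy": -0.58, "wz": 0.108, "grip": 4}, {"dx": -6, "dy": 11, "dz": -1.7, "wx": 0.088, "wy": -0.71, "wz": 0.132, "grip": 4}, {"dx": -7, "dy": 13, "dz": -1.2, "wx": 0.104, "wy": -0.84, "wz": 0.157, "grip": 4}, {"dx": -8, "dy": 14.5, "dz": -0.5, "wx": 0.12, "wy": -0.97, "wz": 0.181, "grip": 4}, {"dx": -8.7, "dy": 15.8, "dz": 0.4, "wx": 0.136, "wy": -1.1, "wz": 0.205, "grip": 4}, {"dx": -8.92, "dy": 16.24, "dz": 1.18, "wx": 0.144, "wy": -1.163, "wz": 0.217, "grip": 4}]}}

```text
clock: 4.55
eef_pos: [0.5314, 0.3413, 0.1563]
tool_rot: [0.027, 0.833, -0.019, 0.552]
ft_force: [1.1, 1.3, -3.2]
grip_width: 0.0542
grasp_force: 64.5
```

Call:
{"op": "arm_command", "data": {"increments": [{"dx": 0, "dy": 0, "dz": 0, "wx": 0, "wy": 0, "wz": 0, "grip": 4}, {"dx": 0, "dy": 0, "dz": 0, "wx": 0, "wy": 0, "wz": 0, "grip": 4}, {"dx": 0, "dy": 0, "dz": 0, "wx": 0, "wy": 0, "wz": 0, "grip": 4}]}}

```text
clock: 4.85
eef_pos: [0.5336, 0.3408, 0.1598]
tool_rot: [0.028, 0.834, -0.019, 0.551]
ft_force: [0.2, -0.7, -2.7]
grip_width: 0.0539
grasp_force: 64.5
```

```bash
python3 - <<'E'
from h import *
st()
for z in(15,1): 
    t,r=rest_tcp(67,-4,z); print(t); inc(t,r)
L,p=blank_in_tool("w4","w4"); l=L.reshape(-1,3)
m=(l[:,2]>-.045)&(l[:,2]<0.01)&(abs(l[:,1])<.026)&(abs(l[:,0])<.1);a=l[m]
A=np.c_[a[:,:2],np.ones(len(a))]
z=a[:,2];k=np.ones(len(z),bool)
for i in range(5):
    f=np.linalg.lstsq(A[k],z[k],rcond=None)[0];k=abs(z-A@f)<.003
print("plane",f,np.percentile(a[k],[.3,50,99.7],axis=0)[:,0])
E
```

```text
{'clock': 4.85, 'joint_pos': [0.9544, 0.3996, -0.7408, -0.4554, -0.9033, 0.5703], 'eef_pos': [0.5336, 0.3408, 0.1598], 'tool_rot': [0.0285, 0.8337, -0.0189, 0.5512], 'ft_force': [0.1836, -0.7115, -2.7077], 'grip_width': 0.0539, 'grasp_force': 64.4985}
[0.53306283 0.34105512 0.07385143]
d cm [7.93 0.02 3.32] w [-0.    -0.001  0.   ]
[0.53306283 0.34105512 0.05985143]
d cm [9.22 0.02 3.86] w [-0.    -0.001  0.   ]
plane [-0.00049751  0.00394354 -0.02351704] [-0.03374322  0.02025926  0.05975977]
```

Call:
{"op": "arm_command", "data": {"increments": [{"dx": 1, "dy": 0, "dz": 0.42, "wx": 0, "wy": 0, "wz": 0, "grip": 4}, {"dx": 3, "dy": 0, "dz": 1.26, "wx": 0, "wy": 0, "wz": 0, "grip": 4}, {"dx": 5, "dy": 0, "dz": 2.09, "wx": 0, "wy": 0, "wz": 0, "grip": 4}, {"dx": 7, "dy": 0, "dz": 2.93, "wx": 0, "wy": 0, "wz": 0, "grip": 4}, {"dx": 8, "dy": 0, "dz": 3.35, "wx": 0, "wy": 0, "wz": 0, "grip": 4}, {"dx": 8.4, "dy": 0, "dz": 3.52, "wx": 0, "wy": 0, "wz": 0, "grip": 4}, {"dx": 8.7, "dy": 0, "dz": 3.64, "wx": 0, "wy": 0, "wz": 0, "grip": 4}, {"dx": 8.9, "dy": 0, "dz": 3.73, "wx": 0, "wy": 0, "wz": 0, "grip": 4}, {"dx": 9.0, "dy": 0, "dz": 3.77, "wx": 0, "wy": 0, "wz": 0, "grip": 4}, {"dx": 9.0, "dy": 0, "dz": 3.77, "wx": 0, "wy": 0, "wz": 0, "grip": 4}]}}

```text
clock: 5.9
eef_pos: [0.5329, 0.3414, 0.0621]
tool_rot: [0.028, 0.833, -0.018, 0.552]
ft_force: [-0.0, -0.5, -3.6]
grip_width: 0.0546
grasp_force: 64.5
```

```bash
python3 - <<'E'
from h import *
st()
for z in(2,1,0): 
    t,r=rest_tcp(67,-4,z); print(t); inc(t,r)
p,d=viewer.camera("scene"); save("s5",cv2.resize(p[100:250,190:390],(800,600),interpolation=cv2.INTER_CUBIC))
E
```

```text
{'clock': 5.9, 'joint_pos': [0.9565, 0.6569, -0.778, -0.7508, -0.905, 0.5709], 'eef_pos': [0.5329, 0.3414, 0.0621], 'tool_rot': [0.0284, 0.8333, -0.0185, 0.5518], 'ft_force': [-0.0493, -0.4714, -3.6071], 'grip_width': 0.0546, 'grasp_force': 64.497}
[0.53306283 0.34105512 0.06085143]
d cm [ 0.11 -0.03  0.07] w [ 0.  0. -0.]
[0.53306283 0.34105512 0.05985143]
d cm [ 0.2  -0.03  0.11] w [ 0.  0. -0.]
[0.53306283 0.34105512 0.05885143]
d cm [ 0.29 -0.03  0.15] w [ 0.  0. -0.]
```

View pics/s5.png

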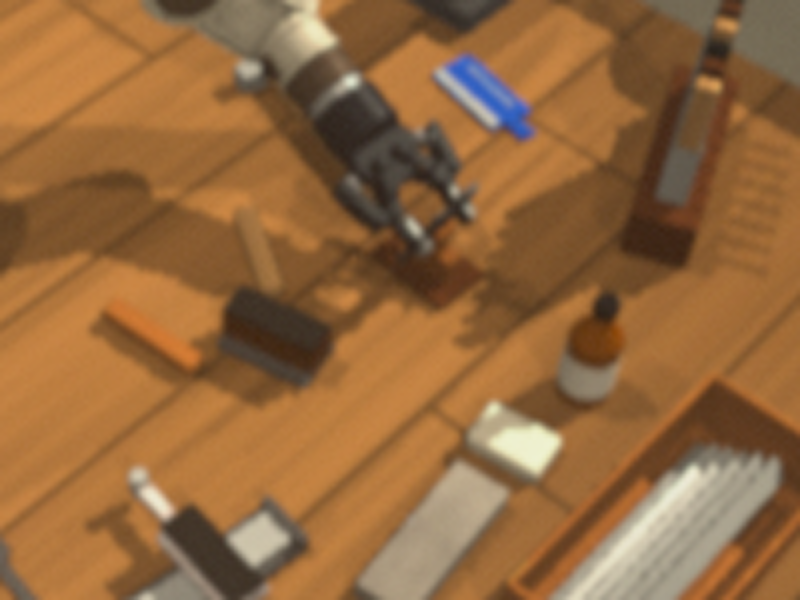

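The blurry scene crop shows the gripper at the rest (430,230) with the blank between its fingers, and nothing else touched. I'll lower in small steps until I feel contact.

Call:
{"op": "arm_command", "data": {"increments": [{"dx": 0.1, "dy": -0.02, "dz": 0.05, "wx": 0, "wy": 0, "wz": 0, "grip": 4}, {"dx": 0.18, "dy": -0.02, "dz": 0.09, "wx": 0, "wy": 0, "wz": 0, "grip": 4}, {"dx": 0.25, "dy": -0.02, "dz": 0.13, "wx": 0, "wy": 0, "wz": 0, "grip": 4}, {"dx": 0.25, "dy": -0.02, "dz": 0.13, "wx": 0, "wy": 0, "wz": 0, "grip": 4}, {"dx": 0.25, "dy": -0.02, "dz": 0.13, "wx": 0, "wy": 0, "wz": 0, "grip": 4}]}}

```text
clock: 6.45
eef_pos: [0.5329, 0.341, 0.0585]
tool_rot: [0.028, 0.833, -0.019, 0.552]
ft_force: [0.5, 0.0, -3.4]
grip_width: 0.0543
grasp_force: 64.5
```

Call:
{"op": "arm_command", "data": {"increments": [{"dx": 0.05, "dy": 0, "dz": 0.02, "wx": 0, "wy": 0, "wz": 0, "grip": 4}, {"dx": 0.05, "dy": 0, "dz": 0.02, "wx": 0, "wy": 0, "wz": 0, "grip": 4}, {"dx": 0.1, "dy": 0, "dz": 0.04, "wx": 0, "wy": 0, "wz": 0, "grip": 4}, {"dx": 0.1, "dy": 0, "dz": 0.04, "wx": 0, "wy": 0, "wz": 0, "grip": 4}]}}

```text
clock: 6.85
eef_pos: [0.5331, 0.341, 0.058]
tool_rot: [0.029, 0.833, -0.019, 0.552]
ft_force: [0.3, -0.8, -0.6]
grip_width: 0.0543
grasp_force: 64.6
```

Call:
{"op": "arm_command", "data": {"increments": [{"dx": 0.05, "dy": 0, "dz": 0.02, "wx": 0, "wy": 0, "wz": 0, "grip": 4}, {"dx": 0.05, "dy": 0, "dz": 0.02, "wx": 0, "wy": 0, "wz": 0, "grip": 4}, {"dx": 0.1, "dy": 0, "dz": 0.04, "wx": 0, "wy": 0, "wz": 0, "grip": 4}, {"dx": 0.1, "dy": 0, "dz": 0.04, "wx": 0, "wy": 0, "wz": 0, "grip": 4}]}}

```text
clock: 7.25
eef_pos: [0.5333, 0.341, 0.0578]
tool_rot: [0.029, 0.833, -0.019, 0.553]
ft_force: [-1.3, -2.1, 5.8]
grip_width: 0.0545
grasp_force: 64.9
```

Call:
{"op": "arm_command", "data": {"increments": [{"dx": 0, "dy": 0, "dz": 0, "wx": 0, "wy": 0, "wz": 0, "grip": 5.6}, {"dx": 0, "dy": 0, "dz": 0, "wx": 0, "wy": 0, "wz": 0, "grip": 5.9}, {"dx": 0, "dy": 0, "dz": 0, "wx": 0, "wy": 0, "wz": 0, "grip": 6.5}, {"dx": 0, "dy": 0, "dz": 0, "wx": 0, "wy": 0, "wz": 0, "grip": 7.2}, {"dx": 0, "dy": 0, "dz": 0, "wx": 0, "wy": 0, "wz": 0, "grip": 7.6}, {"dx": 0, "dy": 0, "dz": 0, "wx": 0, "wy": 0, "wz": 0, "grip": 8}]}}

```text
clock: 7.85
eef_pos: [0.5328, 0.341, 0.0563]
tool_rot: [0.028, 0.834, -0.019, 0.551]
ft_force: [0.4, 0.3, -0.1]
grip_width: 0.0801
grasp_force: 0.0
```

```bash
python3 - <<'E'
from h import *
st()
o=monitor.get_obs()
L,p=blank_in_tool("w6","w6"); l=L.reshape(-1,3);w=np.load("w6.npz")["W"].reshape(-1,3)
m=(l[:,2]>-.045)&(l[:,2]<0.01)&(abs(l[:,1])<.03)&(abs(l[:,0])<.1)&(w[:,2]>.04);a=w[m]
c=a.mean(0);print(len(a))
for i in range(5):
    U,S,V=np.linalg.svd(a-c,full_matrices=False);n=V[2];k=abs((a-c)@n)<.003;a=a[k];c=a.mean(0)
n*=-np.sign(n[0]);print("n",n,"incline",90-np.degrees(np.arcsin(n[2])),"yaw",np.degrees(np.arctan2(-n[1],-n[0])),"c",c)
E
```

```text
{'clock': 7.85, 'joint_pos': [0.9561, 0.6721, -0.7786, -0.7657, -0.9044, 0.5704], 'eef_pos': [0.5328, 0.341, 0.0563], 'tool_rot': [0.028, 0.8335, -0.0188, 0.5515], 'ft_force': [0.4193, 0.3465, -0.0946], 'grip_width': 0.0801, 'grasp_force': 0.0}
14480
n [-0.91066876  0.06913566  0.40731151] incline 65.96394050130635 yaw -4.341422397572482 c [0.51135269 0.34262476 0.06631872]
```

View pics/w6.png

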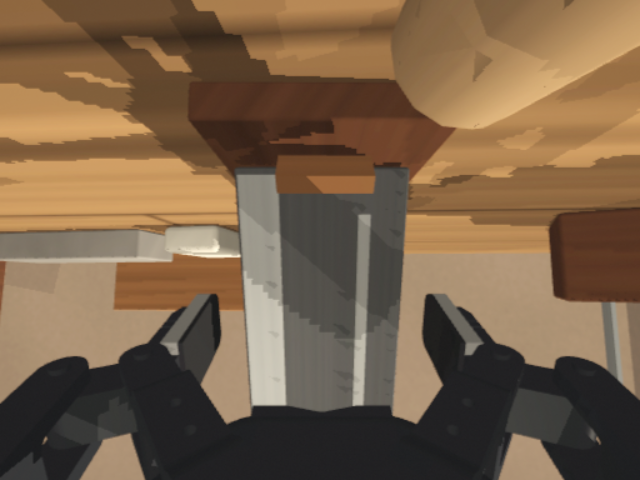

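The blank leans stably at 66°, yaw −4°, with both fingers clear of it. I'll back off along the tool axis, then fit a kinematic model to the recorded poses to check that the re-grasp is within reach.

Call:
{"op": "arm_command", "data": {"increments": [{"dx": 0, "dy": 0, "dz": -1, "wx": 0, "wy": 0, "wz": 0, "grip": 8.5}, {"dx": 0, "dy": 0, "dz": -4, "wx": 0, "wy": 0, "wz": 0, "grip": 8.5}, {"dx": 0, "dy": 0, "dz": -8, "wx": 0, "wy": 0, "wz": 0, "grip": 8.5}, {"dx": -2, "dy": 0, "dz": -12, "wx": 0, "wy": 0, "wz": 0, "grip": 8.5}, {"dx": -6, "dy": 0, "dz": -15, "wx": 0, "wy": 0.1, "wz": 0, "grip": 8.5}, {"dx": -10, "dy": 0, "dz": -18, "wx": 0, "wy": 0.22, "wz": 0, "grip": 8.5}, {"dx": -14, "dy": 0, "dz": -20, "wx": 0, "wy": 0.35, "wz": 0, "grip": 8.5}, {"dx": -18, "dy": 0, "dz": -20, "wx": 0, "wy": 0.48, "wz": 0, "grip": 8.5}, {"dx": -18, "dy": 0, "dz": -20, "wx": 0, "wy": 0.6, "wz": 0, "grip": 8.5}]}}

```text
clock: 8.8
eef_pos: [0.4188, 0.3528, 0.2681]
tool_rot: [0.029, 0.934, -0.013, 0.355]
ft_force: [1.2, 3.0, -0.3]
grip_width: 0.0851
grasp_force: 0.0
```

```bash
cat > kin.py <<'E'
from h import *
from scipy.optimize import least_squares
S=[([1.256,.2413,.0039,1.3352,0,1.5708],[.1546,.4749,.2305],[.1568,.9876,-.0009,-.0001]),
([.6183,.3717,.2336,1.4331,-.0008,.6876],[.4628,.3289,.2495],[.0346,.9994,-.0004,.0001]),
([.3358,.2783,-.1024,1.1875,-.0001,.1578],[.4748,.1657,.1721],[-.0889,.996,.0003,.0013]),
([.9544,.3996,-.7408,-.4554,-.9033,.5703],[.5336,.3408,.1598],[.0285,.8337,-.0189,.5512]),
([.9565,.6569,-.778,-.7508,-.905,.5709],[.5329,.3414,.0621],[.0284,.8333,-.0185,.5518]),
([.9561,.6721,-.7786,-.7657,-.9044,.5704],[.5328,.341,.0563],[.028,.8335,-.0188,.5515])]
ax=lambda a,t:R.from_euler(a,t)
C=R.from_matrix(np.array([[0,0,1],[0,1,0],[-1,0,0]]))  # tool frame at zero: z forward, x down
def fk(q,p,s5=1,s6=1):
    r0,z0,L1,L2,e2,b,cc=p
    A=ax('z',q[0]);P=A.apply([r0,0,z0]);A=A*ax('y',q[1]);P=P+A.apply([0,0,L1]);A=A*ax('y',-q[2]);P=P+A.apply([L2,0,e2])
    A=A*ax('y',q[3]);P=P+A.apply([b,0,0]);A=A*ax('z',s5*q[4]);P=P+A.apply([cc,0,0]);return P,A*C*ax('z',s6*q[5])
def fit():
    p=least_squares(lambda p:np.concatenate([fk(q,p)[0]-x for q,x,_ in S]),[.05,.3,.45,.35,.03,.08,.2]).x
    return p
lo=np.array([-2.72,-1.05,-1.09,-1.99,-1.42,-3.14]);hi=np.array([2.72,1.87,1.28,2.15,1.44,3.14])
def ik(x,rot,p,q0):
    f=lambda q:np.concatenate([(fk(q,p)[0]-x)*5,(fk(q,p)[1].inv()*rot).as_rotvec()])
    return least_squares(f,np.clip(q0,lo+.01,hi-.01),bounds=(lo,hi))
E
python3 - <<'E'
from kin import *
st()
p=fit();print(p.round(4))
o=monitor.get_obs();S.append((o["joint_pos"],o["eef_pos"],o["tool_rot"]));p=fit();print(p.round(4));np.save("p",p)
for q,x,r in S: P,A=fk(q,p); print(((P-x)*1000).round(1),((A.inv()*R.from_quat(r)).magnitude()).round(3))
E
```

```text
{'clock': 8.8, 'joint_pos': [1.0347, 0.049, -0.3495, 0.7895, -0.6342, 0.9694], 'eef_pos': [0.4188, 0.3528, 0.2681], 'tool_rot': [0.0288, 0.9342, -0.0125, 0.3553], 'ft_force': [1.249, 3.0149, -0.3227], 'grip_width': 0.0851, 'grasp_force': 0.0}
[-1.000e-04  2.408e-01  4.934e-01  3.915e-01  7.900e-03  1.016e-01
  3.035e-01]
[-1.000e-04  2.409e-01  4.934e-01  3.915e-01  7.900e-03  1.016e-01
  3.035e-01]Traceback (most recent call last):
  File "<stdin>", line 5, in <module>
AttributeError: 'float' object has no attribute 'round'
```

```bash
cat >> kin.py <<'E'
def fresh(center,yaw,th,al,g,half,cz=0.):
    """TCP pose for edge pinch of blank leaning/lying at incline th (rest 66, flat face-down 180); cz tool depth of the blade line behind TCP"""
    B=R.from_euler('z',yaw,degrees=True)*R.from_euler('y',-th,degrees=True) # blank axes in world
    P=th-90-al; rot=pose(yaw,P)
    if half: rot=rot*R.from_euler('z',np.pi)
    G=center+B.apply([g,0,0]); return G+rot.apply([0,0,.019+cz]),rot
E
python3 - <<'E'
from kin import *
p=np.load("p.npy")
for q,x,r in S: P,A=fk(q,p); print(((P-x)*1000).round(1),round(float((A.inv()*R.from_quat(r)).magnitude()),3))
# blank centre in rest
x=np.array([.5333,.341,.0578]);c0=x+R.from_quat([.029,.833,-.019,.553]).apply([.0053,0,-.0203])
n=np.array([-.91067,.06914,.40731]);cp=np.array([.51135,.34262,.06632])
c=c0-n*((c0-cp)@n+.0025);print("held",c0,"centre",c)
np.save("cen",c)
rng=np.random.default_rng(0)
def best(x,r):
    s=[ik(x,r,p,rng.uniform(lo,hi)) for _ in range(25)];s=min(s,key=lambda s:s.cost);return s
blk=np.array([.4695,.1635,.0525])
for half in(0,1):
    for al in(0,5,10,15,20,25):
        x,r=fresh(c,-4,66,al,.036,half);s=best(x,r)
        y,r2=fresh(blk,8,180,al,.036,half);s2=best(y,r2)
        print(half,al,"rest cost %.5f"%s.cost,s.x.round(2),"| block %.5f"%s2.cost,s2.x.round(2))
E
```

```text
[ 0. -0.  0.] 0.0
[-0.  0. -0.] 0.0
[ 0. -0.  0.] 0.0
[0. 0. 0.] 0.0
[-0. -0.  0.] 0.0
[-0.  0. -0.] 0.0
held [0.51258439 0.34243708 0.06079635] centre [0.51177698 0.34249837 0.06115747]
0 0 rest cost 0.00000 [0.48 0.89 0.6  1.64 0.21 0.51] | block 0.07769 [ 0.97  1.22 -1.09 -1.99 -1.13  0.27]
0 5 rest cost 0.00000 [0.46 0.96 0.71 1.77 0.25 0.48] | block 0.06873 [ 0.95  1.22 -1.09 -1.99 -1.1   0.26]
0 10 rest cost 0.00000 [0.45 1.05 0.84 1.9  0.28 0.44] | block 0.06613 [ 0.94  1.23 -1.09 -1.99 -1.08  0.25]
0 15 rest cost 0.00000 [0.44 1.14 0.99 2.04 0.31 0.41] | block 0.06990 [ 0.93  1.24 -1.09 -1.99 -1.05  0.24]
0 20 rest cost 0.00022 [0.42 1.21 1.11 2.15 0.34 0.38] | block 0.06250 [ 0.84  0.55 -1.09 -0.83 -0.82  0.53]
0 25 rest cost 0.00373 [0.41 1.21 1.08 2.15 0.37 0.36] | block 0.04664 [ 0.75  0.42 -1.09 -0.69 -0.66  0.46]
1 0 rest cost 0.00000 [ 0.48  0.89  0.6   1.64  0.21 -2.63] | block 0.07769 [ 0.97  1.22 -1.09 -1.99 -1.13 -2.87]
1 5 rest cost 0.00000 [ 0.46  0.96  0.71  1.77  0.25 -2.66] | block 0.06873 [ 0.95  1.22 -1.09 -1.99 -1.1  -2.89]
1 10 rest cost 0.00000 [ 0.45  1.05  0.84  1.9   0.28 -2.7 ] | block 0.06613 [ 0.94  1.23 -1.09 -1.99 -1.08 -2.9 ]
1 15 rest cost 0.00000 [ 0.44  1.14  0.99  2.04  0.31 -2.73] | block 0.06990 [ 0.93  1.24 -1.09 -1.99 -1.05 -2.91]
1 20 rest cost 0.00022 [ 0.42  1.21  1.11  2.15  0.34 -2.77] | block 0.06250 [ 0.84  0.55 -1.09 -0.83 -0.82 -2.62]
1 25 rest cost 0.00373 [ 0.41  1.21  1.08  2.15  0.37 -2.78] | block 0.04664 [ 0.75  0.42 -1.09 -0.69 -0.66 -2.68]
```

```bash
python3 - <<'E'
from kin import *
p=np.load("p.npy");c=np.load("cen.npy")
x,r=fresh(c,-4,66,0,.037,0);print(x)
d=r.apply([0,0,1]);print(d)
q0=[.48,.89,.6,1.64,.21,.51]
for nm,t in(("at",x),("back12",x-.12*d),("up12",x+[0,0,.12]),("up10b3",x+[-.0,0,.10]-.03*d),("back16",x-.16*d)):
    s=ik(t,r,p,q0);print(nm,"%.6f"%s.cost,s.x.round(3))
inc(x+[0,0,.12],r)
inc(x,r)
E
```

```text
[0.51908041 0.34198767 0.07760129]
[-0.40574585  0.02837251 -0.91354546]
at 0.000000 [0.479 0.886 0.599 1.647 0.214 0.509]
back12 0.000000 [0.446 0.996 1.104 2.049 0.202 0.478]
up12 0.000000 [0.479 0.843 0.824 1.915 0.214 0.509]
up10b3 0.000000 [0.47  0.877 0.91  1.969 0.211 0.501]
back16 0.000810 [0.434 1.026 1.27  2.15  0.201 0.474]
d cm [-2.85 -0.43 11.96] w [-0.002  1.146  0.008]
d cm [ 5.13 -0.4  20.93] w [-0.002  1.146  0.008]
```

Call:
{"op": "arm_command", "data": {"increments": [{"dx": -0.3, "dy": 0, "dz": 1, "wx": 0, "wy": 0.1, "wz": 0, "grip": 8.5}, {"dx": -0.9, "dy": -0.1, "dz": 2.4, "wx": 0, "wy": 0.23, "wz": 0, "grip": 8.5}, {"dx": -1.2, "dy": -0.2, "dz": 3.8, "wx": 0, "wy": 0.36, "wz": 0, "grip": 8.5}, {"dx": -1.6, "dy": -0.2, "dz": 5.2, "wx": 0, "wy": 0.49, "wz": 0, "grip": 8.5}, {"dx": -1.9, "dy": -0.3, "dz": 6.6, "wx": 0, "wy": 0.62, "wz": 0, "grip": 8.5}, {"dx": -2.2, "dy": -0.3, "dz": 8, "wx": 0, "wy": 0.75, "wz": 0, "grip": 8.5}, {"dx": -2.4, "dy": -0.4, "dz": 9.4, "wx": 0, "wy": 0.88, "wz": 0, "grip": 8.5}, {"dx": -2.7, "dy": -0.4, "dz": 10.8, "wx": 0, "wy": 1.01, "wz": 0.005, "grip": 8.5}, {"dx": -2.85, "dy": -0.43, "dz": 11.96, "wx": -0.002, "wy": 1.12, "wz": 0.008, "grip": 8.5}, {"dx": -2.85, "dy": -0.43, "dz": 11.96, "wx": -0.002, "wy": 1.146, "wz": 0.008, "grip": 8.5}]}}

```text
clock: 9.8
eef_pos: [0.5225, 0.3403, 0.1891]
tool_rot: [0.038, 0.977, 0.004, -0.211]
ft_force: [-0.5, 0.3, -1.4]
grip_width: 0.0847
grasp_force: 0.0
```

Call:
{"op": "arm_command", "data": {"increments": [{"dx": 0, "dy": 0, "dz": 0, "wx": 0, "wy": 0, "wz": 0, "grip": 8.5}, {"dx": 0, "dy": 0, "dz": 0, "wx": 0, "wy": 0, "wz": 0, "grip": 8.5}, {"dx": 0, "dy": 0, "dz": 0, "wx": 0, "wy": 0, "wz": 0, "grip": 8.5}]}}

```text
clock: 10.1
eef_pos: [0.521, 0.3432, 0.1992]
tool_rot: [0.034, 0.978, 0.008, -0.204]
ft_force: [0.3, -0.0, -0.1]
grip_width: 0.0849
grasp_force: 0.0
```

```bash
python3 - <<'E'
from kin import *
st();c=np.load("cen.npy")
x,r=fresh(c,-4,66,0,.037,0);inc(x,r);o=monitor.get_obs();print(o["eef_pos"]-x,(R.from_quat(o["tool_rot"]).inv()*r).as_rotvec())
L,p=blank_in_tool("w7"); l=L.reshape(-1,3);w=np.load("w7.npz")["W"].reshape(-1,3)
# rest area points: blank tang / edge in the rest frame
a=np.radians(-4);q=(w-c);X=q[:,0]*np.cos(a)+q[:,1]*np.sin(a);Y=-q[:,0]*np.sin(a)+q[:,1]*np.cos(a)
for z in np.arange(.05,.15,.01):
    k=(abs(w[:,2]-z)<.005)&(abs(X)<.06)&(abs(Y)<.045)
    if k.sum()>5: print(round(z,2),k.sum(),"y",(np.percentile(Y[k],[2,98])*1000).round(1),"x",(np.percentile(X[k],[5,95])*1000).round(1),"exp",((z-c[2])/np.tan(np.radians(66))*1000).round(1))
E
```

```text
{'clock': 10.1, 'joint_pos': [0.4798, 0.8401, 0.8263, 1.9115, 0.2123, 0.5121], 'eef_pos': [0.521, 0.3432, 0.1992], 'tool_rot': [0.0345, 0.9784, 0.0083, -0.2038], 'ft_force': [0.3074, -0.0435, -0.1178], 'grip_width': 0.0849, 'grasp_force': 0.0}
d cm [-4.69 -0.16 11.22] w [ 0.002  0.008 -0.   ]
[0.00191636 0.00124665 0.12159215] [ 0.00241853  0.00798069 -0.00011855]
0.05 213 y [-27.2  26. ] x [-9.4 -5.1] exp -5.0
0.06 237 y [-27.   26.3] x [-5.  -0.9] exp -0.5
0.07 278 y [-26.9  26. ] x [0.  3.9] exp 3.9
0.08 293 y [-26.9  26.3] x [4.8 8.3] exp 8.4
0.09 338 y [-26.8  26.2] x [ 9.1 12.5] exp 12.8
0.1 379 y [-27.   26.4] x [13.2 17.1] exp 17.3
0.11 593 y [-27.1  26.5] x [17.7 24.6] exp 21.7
0.12 157 y [-8.8  8.6] x [22.3 26.4] exp 26.2
0.13 185 y [-8.9  8.3] x [26.3 30.5] exp 30.7
0.14 240 y [-8.6  8.6] x [30.9 36.9] exp 35.1
```

Call:
{"op": "arm_command", "data": {"increments": [{"dx": -0.3, "dy": -0.16, "dz": 0.7, "wx": 0.002, "wy": 0.008, "wz": 0, "grip": 8.5}, {"dx": -0.85, "dy": -0.16, "dz": 2, "wx": 0.002, "wy": 0.008, "wz": 0, "grip": 8.5}, {"dx": -1.5, "dy": -0.16, "dz": 3.5, "wx": 0.002, "wy": 0.008, "wz": 0, "grip": 8.5}, {"dx": -2.15, "dy": -0.16, "dz": 5, "wx": 0.002, "wy": 0.008, "wz": 0, "grip": 8.5}, {"dx": -2.8, "dy": -0.16, "dz": 6.5, "wx": 0.002, "wy": 0.008, "wz": 0, "grip": 8.5}, {"dx": -3.5, "dy": -0.16, "dz": 8, "wx": 0.002, "wy": 0.008, "wz": 0, "grip": 8.5}, {"dx": -4.1, "dy": -0.16, "dz": 9.5, "wx": 0.002, "wy": 0.008, "wz": 0, "grip": 8.5}, {"dx": -4.5, "dy": -0.16, "dz": 10.4, "wx": 0.002, "wy": 0.008, "wz": 0, "grip": 8.5}, {"dx": -4.69, "dy": -0.16, "dz": 10.97, "wx": 0.002, "wy": 0.008, "wz": 0, "grip": 8.5}, {"dx": -4.69, "dy": -0.16, "dz": 10.97, "wx": 0.002, "wy": 0.008, "wz": 0, "grip": 8.5}]}}

```text
clock: 11.15
eef_pos: [0.5198, 0.341, 0.0775]
tool_rot: [0.035, 0.977, 0.007, -0.21]
ft_force: [1.0, -0.8, -0.4]
grip_width: 0.0849
grasp_force: 0.0
```

Call:
{"op": "arm_command", "data": {"increments": [{"dx": 0, "dy": 0, "dz": 0, "wx": 0, "wy": 0, "wz": 0, "grip": 8.5}, {"dx": 0, "dy": 0, "dz": 0, "wx": 0, "wy": 0, "wz": 0, "grip": 8.5}]}}

```text
clock: 11.35
eef_pos: [0.5209, 0.3414, 0.0788]
tool_rot: [0.035, 0.977, 0.007, -0.208]
ft_force: [-0.2, -0.7, -0.1]
grip_width: 0.0851
grasp_force: 0.0
```

```bash
python3 - <<'E'
from kin import *
st();c=np.load("cen.npy")
x,r=fresh(c,-4,66,0,.0395,0);inc(x,r)
L,p=blank_in_tool("w8","w8"); l=L.reshape(-1,3)
for y0,y1 in((-.008,.008),(-.026,-.012),(.012,.026)):
    k=(l[:,1]>y0)&(l[:,1]<y1)&(abs(l[:,0])<.03)&(l[:,2]<.03)&(l[:,2]>-.09);a=l[k];print(k.sum(),np.percentile(a,[1,50,99],axis=0).round(4).tolist())
E
```

```text
{'clock': 11.35, 'joint_pos': [0.4765, 0.8893, 0.6082, 1.6542, 0.2141, 0.5083], 'eef_pos': [0.5209, 0.3414, 0.0788], 'tool_rot': [0.0349, 0.9774, 0.0074, -0.2085], 'ft_force': [-0.1787, -0.7138, -0.0845], 'grip_width': 0.0851, 'grasp_force': 0.0}
d cm [ 0.12  0.04 -0.07] w [ 0.001 -0.001 -0.001]
7344 [[0.0025, -0.0078, -0.0897], [0.0037, 0.0, -0.0603], [0.0126, 0.0078, 0.0253]]
3633 [[-0.0009, -0.0259, -0.0898], [0.0039, -0.0191, -0.0355], [0.0184, -0.0121, 0.0269]]
3621 [[-0.001, 0.0122, -0.0897], [0.0037, 0.0192, -0.0355], [0.0185, 0.0259, 0.027]]
```

View pics/w8.png

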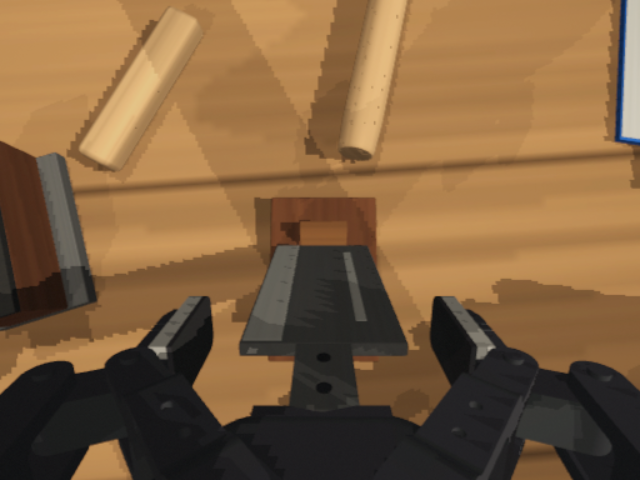

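The picture shows the blank leaning in the rest between the open fingers. Its tang at (325,375) points at the palm, and the blade's top end at y≈350 is level with the pads. I'll close with a 1.2 mm centring shift.

Call:
{"op": "arm_command", "data": {"increments": [{"dx": 0.12, "dy": 0.03, "dz": 0, "wx": 0, "wy": 0, "wz": 0, "grip": 7}, {"dx": 0.12, "dy": 0.03, "dz": 0, "wx": 0, "wy": 0, "wz": 0, "grip": 6}, {"dx": 0.12, "dy": 0.03, "dz": 0, "wx": 0, "wy": 0, "wz": 0, "grip": 5.4}, {"dx": 0.12, "dy": 0.03, "dz": 0, "wx": 0, "wy": 0, "wz": 0, "grip": 4}, {"dx": 0.12, "dy": 0.03, "dz": 0, "wx": 0, "wy": 0, "wz": 0, "grip": 4}, {"dx": 0.12, "dy": 0.03, "dz": 0, "wx": 0, "wy": 0, "wz": 0, "grip": 4}]}}

```text
clock: 12.0
eef_pos: [0.5196, 0.3417, 0.0789]
tool_rot: [0.035, 0.977, 0.007, -0.209]
ft_force: [1.2, 0.7, 4.0]
grip_width: 0.0547
grasp_force: 62.5
```

Call:
{"op": "arm_command", "data": {"increments": [{"dx": 0.2, "dy": 0, "dz": -0.46, "wx": 0, "wy": 0, "wz": 0, "grip": 4}, {"dx": 0.8, "dy": 0, "dz": -1.83, "wx": 0, "wy": 0, "wz": 0, "grip": 4}, {"dx": 1.6, "dy": 0, "dz": -3.65, "wx": 0, "wy": 0, "wz": 0, "grip": 4}, {"dx": 2.4, "dy": 0, "dz": -5.5, "wx": 0, "wy": 0, "wz": 0, "grip": 4}, {"dx": 3.2, "dy": 0, "dz": -7.3, "wx": 0, "wy": 0, "wz": 0, "grip": 4}, {"dx": 4, "dy": 0, "dz": -9.1, "wx": 0, "wy": 0, "wz": 0, "grip": 4}, {"dx": 4.6, "dy": 0, "dz": -10.4, "wx": 0, "wy": 0, "wz": 0, "grip": 4}, {"dx": 4.88, "dy": 0, "dz": -10.96, "wx": 0, "wy": 0, "wz": 0, "grip": 4}, {"dx": 4.88, "dy": 0, "dz": -10.96, "wx": 0, "wy": 0, "wz": 0, "grip": 4}, {"dx": 4.88, "dy": 0, "dz": -10.96, "wx": 0, "wy": 0, "wz": 0, "grip": 4}]}}

```text
clock: 13.0
eef_pos: [0.5194, 0.3415, 0.197]
tool_rot: [0.035, 0.977, 0.006, -0.21]
ft_force: [0.4, 0.4, -2.8]
grip_width: 0.0548
grasp_force: 63.7
```

```bash
cat >> h.py <<'E'
def held2(n):
    L,p=blank_in_tool(n); l=L.reshape(-1,3)
    k=(abs(l[:,1])<.024)&(abs(l[:,0])<.03)&(l[:,2]<.09)&(l[:,2]>-.033);a=l[k]
    A=np.c_[a[:,2],a[:,1],np.ones(len(a))];z=a[:,0];k=np.ones(len(z),bool)
    for i in range(6):
        f=np.linalg.lstsq(A[k],z[k],rcond=None)[0];k=abs(z-A@f)<.002
    print(len(a),k.sum(),"x=%.4f*z+%.4f*y+%.4f"%tuple(f),"z",np.percentile(a[k,2],[.3,99.7]),"y",np.percentile(a[k,1],[.5,99.5]))
    for zz in np.arange(-.03,.09,.01):
        q=k&(abs(a[:,2]-zz)<.005)
        if q.sum()>4: print(round(zz,2),q.sum(),np.percentile(a[q,0],[5,50,95]).round(4))
E
python3 - <<'E'
from kin import *
st(); held2("w9")
E
```

```text
{'clock': 13.0, 'joint_pos': [0.4776, 0.8479, 0.8306, 1.9214, 0.2142, 0.5092], 'eef_pos': [0.5194, 0.3415, 0.197], 'tool_rot': [0.035, 0.9771, 0.0064, -0.2099], 'ft_force': [0.4197, 0.4316, -2.8131], 'grip_width': 0.0548, 'grasp_force': 63.6756}
6679 6679 x=-0.0052*z+-0.0042*y+0.0019 z [-0.0328506   0.07124085] y [-0.02373477  0.02373452]
-0.03 1096 [0.0015 0.002  0.0026]
-0.02 1111 [0.0014 0.002  0.0026]
-0.01 931 [0.0014 0.002  0.0025]
0.0 739 [0.0014 0.0019 0.0024]
0.01 622 [0.0014 0.0019 0.0023]
0.02 528 [0.0014 0.0018 0.0023]
0.03 458 [0.0014 0.0018 0.0022]
0.04 385 [0.0013 0.0017 0.0022]
0.05 335 [0.0012 0.0016 0.002 ]
0.06 285 [0.0012 0.0016 0.002 ]
0.07 189 [0.0011 0.0015 0.0019]
```

Call:
{"op": "arm_command", "data": {"increments": [{"dx": 0, "dy": 0, "dz": 0, "wx": 0, "wy": 0, "wz": -0.06, "grip": 4}, {"dx": 0, "dy": 0, "dz": 0, "wx": 0, "wy": 0, "wz": -0.18, "grip": 4}, {"dx": 0, "dy": 0, "dz": 0, "wx": 0, "wy": 0, "wz": -0.32, "grip": 4}, {"dx": 0, "dy": 0, "dz": 0, "wx": 0, "wy": 0, "wz": -0.46, "grip": 4}, {"dx": 0, "dy": 0, "dz": 0, "wx": 0, "wy": 0, "wz": -0.6, "grip": 4}, {"dx": 0, "dy": 0, "dz": 0, "wx": 0, "wy": 0, "wz": -0.74, "grip": 4}, {"dx": 0, "dy": 0, "dz": 0, "wx": 0, "wy": 0, "wz": -0.88, "grip": 4}, {"dx": 0, "dy": 0, "dz": 0, "wx": 0, "wy": 0, "wz": -1.02, "grip": 4}, {"dx": 0, "dy": 0, "dz": 0, "wx": 0, "wy": 0, "wz": -1.16, "grip": 4}, {"dx": 0, "dy": 0, "dz": 0, "wx": 0, "wy": 0, "wz": -1.3, "grip": 4}]}}

```text
clock: 14.05
eef_pos: [0.5193, 0.3414, 0.1969]
tool_rot: [-0.566, 0.797, 0.133, -0.163]
ft_force: [0.1, -0.3, -3.0]
grip_width: 0.0548
grasp_force: 63.6
```

Call:
{"op": "arm_command", "data": {"increments": [{"dx": 0, "dy": 0, "dz": 0, "wx": 0, "wy": 0, "wz": -0.14, "grip": 4}, {"dx": 0, "dy": 0, "dz": 0, "wx": 0, "wy": 0, "wz": -0.28, "grip": 4}, {"dx": 0, "dy": 0, "dz": 0, "wx": 0, "wy": 0, "wz": -0.42, "grip": 4}, {"dx": 0, "dy": 0, "dz": 0, "wx": 0, "wy": 0, "wz": -0.56, "grip": 4}, {"dx": 0, "dy": 0, "dz": 0, "wx": 0, "wy": 0, "wz": -0.7, "grip": 4}, {"dx": 0, "dy": 0, "dz": 0, "wx": 0, "wy": 0, "wz": -0.84, "grip": 4}, {"dx": 0, "dy": 0, "dz": 0, "wx": 0, "wy": 0, "wz": -0.98, "grip": 4}, {"dx": 0, "dy": 0, "dz": 0, "wx": 0, "wy": 0, "wz": -1.12, "grip": 4}, {"dx": 0, "dy": 0, "dz": 0, "wx": 0, "wy": 0, "wz": -1.26, "grip": 4}, {"dx": 0, "dy": 0, "dz": 0, "wx": 0, "wy": 0, "wz": -1.4, "grip": 4}]}}

```text
clock: 15.05
eef_pos: [0.5193, 0.3414, 0.1969]
tool_rot: [0.946, -0.246, -0.207, 0.039]
ft_force: [-0.7, 0.1, -3.1]
grip_width: 0.0548
grasp_force: 63.6
```

```bash
cat >> kin.py <<'E'
def rest2(p,xr,zr,cb=(-.0006,0,.0167),yaw=-3.9):
    a=np.radians(p); u=np.array([np.cos(a),np.sin(a)]);n=np.array([-u[1],u[0]])
    c=np.array([xr,zr])+55*u+2.5*n; r=pose(yaw,p-90)*R.from_euler('z',np.pi)
    return rest_pt(*c)-r.apply(cb),r
E
python3 - <<'E'
from kin import *
st()
p=np.load("p.npy");q=monitor.get_obs()["joint_pos"]
for z in(100,2,0):
    t,r=rest2(67,-4,z);print(t);inc(t,r);s=ik(t,r,p,q);print(s.cost,s.x.round(2))
E
```

```text
{'clock': 15.05, 'joint_pos': [0.4775, 0.848, 0.8304, 1.9217, 0.2143, -2.1965], 'eef_pos': [0.5193, 0.3414, 0.1969], 'tool_rot': [0.9463, -0.2455, -0.2066, 0.0392], 'ft_force': [-0.6621, 0.1351, -3.0925], 'grip_width': 0.0548, 'grasp_force': 63.6471}
[0.5194149  0.34198554 0.17704259]
d cm [ 0.72 -0.41  1.81] w [ 0.006  0.022 -0.44 ]
3.2255942164906077e-21 [ 0.48  0.83  0.75  1.84  0.21 -2.63]
[0.5194149  0.34198554 0.07904259]
d cm [ 4.36 -2.13 10.74] w [ 0.006  0.022 -0.44 ]
7.763009675405438e-22 [ 0.48  0.87  0.58  1.63  0.21 -2.63]
[0.5194149  0.34198554 0.07704259]
d cm [ 4.44 -2.17 10.92] w [ 0.006  0.022 -0.44 ]
7.575138968579398e-22 [ 0.48  0.87  0.58  1.62  0.21 -2.63]
```

Call:
{"op": "arm_command", "data": {"increments": [{"dx": 0.1, "dy": -0.1, "dz": 0.3, "wx": 0.002, "wy": 0.005, "wz": -0.11, "grip": 4}, {"dx": 0.4, "dy": -0.2, "dz": 1, "wx": 0.003, "wy": 0.011, "wz": -0.24, "grip": 4}, {"dx": 0.6, "dy": -0.35, "dz": 1.5, "wx": 0.005, "wy": 0.018, "wz": -0.37, "grip": 4}, {"dx": 0.72, "dy": -0.41, "dz": 1.81, "wx": 0.006, "wy": 0.022, "wz": -0.44, "grip": 4}, {"dx": 0.72, "dy": -0.41, "dz": 1.81, "wx": 0.006, "wy": 0.022, "wz": -0.44, "grip": 4}, {"dx": 0.72, "dy": -0.41, "dz": 1.81, "wx": 0.006, "wy": 0.022, "wz": -0.44, "grip": 4}]}}

```text
clock: 15.65
eef_pos: [0.5195, 0.342, 0.1776]
tool_rot: [0.979, -0.037, -0.199, -0.006]
ft_force: [0.1, 0.8, -3.0]
grip_width: 0.0547
grasp_force: 63.7
```

```bash
python3 - <<'E'
from kin import *
st()
held2("w10")
for z in(10,2,0):
    t,r=rest2(67,-4,z);print(t);inc(t,r)
E
```

```text
{'clock': 15.65, 'joint_pos': [0.4823, 0.8277, 0.7511, 1.8404, 0.2059, -2.6203], 'eef_pos': [0.5195, 0.342, 0.1776], 'tool_rot': [0.9793, -0.0368, -0.1989, -0.0064], 'ft_force': [0.0893, 0.7736, -2.9949], 'grip_width': 0.0547, 'grasp_force': 63.6758}
6770 6770 x=0.0001*z+-0.0039*y+0.0010 z [-0.03290653  0.07267054] y [-0.02377954  0.0237374 ]
-0.03 1098 [0.0003 0.0009 0.0015]
-0.02 1136 [0.0004 0.001  0.0015]
-0.01 915 [0.0004 0.0009 0.0015]
0.0 765 [0.0004 0.001  0.0015]
0.01 620 [0.0005 0.001  0.0014]
0.02 536 [0.0005 0.0009 0.0014]
0.03 459 [0.0005 0.001  0.0014]
0.04 394 [0.0005 0.001  0.0014]
0.05 329 [0.0005 0.001  0.0014]
0.06 300 [0.0006 0.001  0.0013]
0.07 218 [0.0005 0.0009 0.0013]
[0.5194149  0.34198554 0.08704259]
d cm [ 3.52 -0.    8.38] w [-0.001 -0.001 -0.007]
[0.5194149  0.34198554 0.07904259]
d cm [ 3.83 -0.01  9.12] w [-0.001 -0.001 -0.007]
[0.5194149  0.34198554 0.07704259]
d cm [ 3.91 -0.01  9.3 ] w [-0.001 -0.001 -0.007]
```

Call:
{"op": "arm_command", "data": {"increments": [{"dx": 0.4, "dy": 0, "dz": 0.95, "wx": 0, "wy": 0, "wz": -0.007, "grip": 4}, {"dx": 1.1, "dy": 0, "dz": 2.6, "wx": 0, "wy": 0, "wz": -0.007, "grip": 4}, {"dx": 1.8, "dy": 0, "dz": 4.3, "wx": 0, "wy": 0, "wz": -0.007, "grip": 4}, {"dx": 2.5, "dy": 0, "dz": 6, "wx": 0, "wy": 0, "wz": -0.007, "grip": 4}, {"dx": 3.1, "dy": 0, "dz": 7.4, "wx": 0, "wy": 0, "wz": -0.007, "grip": 4}, {"dx": 3.5, "dy": 0, "dz": 8.35, "wx": 0, "wy": 0, "wz": -0.007, "grip": 4}, {"dx": 3.75, "dy": 0, "dz": 8.9, "wx": 0, "wy": 0, "wz": -0.007, "grip": 4}, {"dx": 3.83, "dy": 0, "dz": 9.12, "wx": 0, "wy": 0, "wz": -0.007, "grip": 4}, {"dx": 3.83, "dy": 0, "dz": 9.12, "wx": 0, "wy": 0, "wz": -0.007, "grip": 4}]}}

```text
clock: 16.6
eef_pos: [0.5199, 0.3423, 0.0796]
tool_rot: [0.98, -0.033, -0.198, -0.008]
ft_force: [-0.7, -0.4, -3.1]
grip_width: 0.0545
grasp_force: 63.7
```

Call:
{"op": "arm_command", "data": {"increments": [{"dx": 0.04, "dy": 0, "dz": 0.09, "wx": 0, "wy": 0, "wz": 0, "grip": 4}, {"dx": 0.06, "dy": 0, "dz": 0.14, "wx": 0, "wy": 0, "wz": 0, "grip": 4}, {"dx": 0.08, "dy": 0, "dz": 0.18, "wx": 0, "wy": 0, "wz": 0, "grip": 4}, {"dx": 0.08, "dy": 0, "dz": 0.18, "wx": 0, "wy": 0, "wz": 0, "grip": 4}, {"dx": 0.08, "dy": 0, "dz": 0.18, "wx": 0, "wy": 0, "wz": 0, "grip": 4}]}}

```text
clock: 17.1
eef_pos: [0.5203, 0.3424, 0.0786]
tool_rot: [0.98, -0.033, -0.197, -0.008]
ft_force: [1.9, -0.9, 3.9]
grip_width: 0.0544
grasp_force: 64.1
```

Call:
{"op": "arm_command", "data": {"increments": [{"dx": 0.05, "dy": 0, "dz": -0.02, "wx": 0, "wy": 0, "wz": 0, "grip": 4}, {"dx": 0.1, "dy": 0, "dz": -0.04, "wx": 0, "wy": 0, "wz": 0, "grip": 4}, {"dx": 0.12, "dy": 0, "dz": 0, "wx": 0, "wy": 0, "wz": 0, "grip": 4}, {"dx": 0.12, "dy": 0, "dz": 0, "wx": 0, "wy": 0, "wz": 0, "grip": 4}, {"dx": 0.12, "dy": 0, "dz": 0, "wx": 0, "wy": 0, "wz": 0, "grip": 4}]}}

```text
clock: 17.6
eef_pos: [0.5211, 0.3424, 0.0782]
tool_rot: [0.98, -0.033, -0.198, -0.008]
ft_force: [1.7, -0.6, 6.6]
grip_width: 0.0551
grasp_force: 64.6
```

Call:
{"op": "arm_command", "data": {"increments": [{"dx": 0, "dy": 0, "dz": 0, "wx": 0, "wy": 0, "wz": 0, "grip": 5.6}, {"dx": 0, "dy": 0, "dz": 0, "wx": 0, "wy": 0, "wz": 0, "grip": 5.9}, {"dx": 0, "dy": 0, "dz": 0, "wx": 0, "wy": 0, "wz": 0, "grip": 6.5}, {"dx": 0, "dy": 0, "dz": 0, "wx": 0, "wy": 0, "wz": 0, "grip": 7.2}, {"dx": 0, "dy": 0, "dz": 0, "wx": 0, "wy": 0, "wz": 0, "grip": 8}, {"dx": 0, "dy": 0, "dz": 0, "wx": 0, "wy": 0, "wz": 0, "grip": 8.5}]}}

```text
clock: 18.2
eef_pos: [0.5207, 0.3421, 0.0767]
tool_rot: [0.98, -0.033, -0.198, -0.007]
ft_force: [0.2, -1.1, -0.4]
grip_width: 0.0852
grasp_force: 0.0
```

```bash
cat >> kin.py <<'E'
def inrest(n,c,saveas=None):
    L,p=blank_in_tool(n,saveas);w=np.load(n+".npz")["W"].reshape(-1,3)
    a=np.radians(-3.9);q=w-rest_pt(0,0);X=q[:,0]*np.cos(a)+q[:,1]*np.sin(a);Y=-q[:,0]*np.sin(a)+q[:,1]*np.cos(a)
    for z in np.arange(.02,.15,.01):
        k=(abs(w[:,2]-z)<.002)&(X<.09)&(X>-.04)&(abs(Y)<.036)
        if k.sum()>5: print(round(z,2),k.sum(),"y",(np.percentile(Y[k],[2,98])*1000).round(1),"x",(np.percentile(X[k],[5,50,95])*1000).round(1))
E
python3 - <<'E'
from kin import *
st(); inrest("w11",None)
E
```

```text
{'clock': 18.2, 'joint_pos': [0.4816, 0.8727, 0.578, 1.6212, 0.2057, -2.6296], 'eef_pos': [0.5207, 0.3421, 0.0767], 'tool_rot': [0.9796, -0.0325, -0.1983, -0.0075], 'ft_force': [0.2314, -1.0543, -0.37], 'grip_width': 0.0852, 'grasp_force': 0.0}
0.02 170 y [-25.9  26.1] x [-0.3 44.3 45. ]
0.03 205 y [-25.8  26.3] x [ 3.8 44.2 45.1]
0.04 1317 y [-19.5  20.8] x [ 9.3 31.9 44.5]
0.05 220 y [-25.8  26.8] x [12.4 22.1 23.5]
0.06 284 y [-26.1  27. ] x [16.6 25.5 27. ]
0.07 409 y [-25.7  26.6] x [20.7 21.8 22.9]
0.08 398 y [-26.1  26.9] x [25.1 26.  26.9]
0.09 484 y [-26.2  26.7] x [29.3 30.3 31.3]
0.1 631 y [-26.   26.9] x [33.7 34.6 35.6]
0.11 1190 y [-26.3  27. ] x [36.  38.4 39.6]
0.12 341 y [-8.3  9. ] x [42.1 43.2 44.3]
0.13 467 y [-8.3  9. ] x [46.5 47.4 48.6]
0.14 1265 y [-35.3  35.5] x [59.9 67.2 68.9]
```

Call:
{"op": "arm_command", "data": {"increments": [{"dx": -0.4, "dy": 0, "dz": -0.95, "wx": 0, "wy": 0, "wz": 0, "grip": 8.5}, {"dx": -1.1, "dy": 0, "dz": -2.6, "wx": 0, "wy": 0, "wz": 0, "grip": 8.5}, {"dx": -2, "dy": 0, "dz": -4.7, "wx": 0, "wy": 0, "wz": 0, "grip": 8.5}, {"dx": -3, "dy": 0, "dz": -7.1, "wx": 0, "wy": 0, "wz": 0, "grip": 8.5}, {"dx": -4, "dy": 0, "dz": -9.5, "wx": 0, "wy": 0, "wz": 0, "grip": 8.5}, {"dx": -4.8, "dy": 0, "dz": -11.4, "wx": 0, "wy": 0, "wz": 0, "grip": 8.5}, {"dx": -5.2, "dy": 0, "dz": -12.3, "wx": 0, "wy": 0, "wz": 0, "grip": 8.5}, {"dx": -5.2, "dy": 0, "dz": -12.3, "wx": 0, "wy": 0, "wz": 0, "grip": 8.5}, {"dx": -5.2, "dy": 0, "dz": -12.3, "wx": 0, "wy": 0, "wz": 0, "grip": 8.5}]}}

```text
clock: 19.15
eef_pos: [0.5206, 0.3418, 0.2099]
tool_rot: [0.98, -0.033, -0.198, -0.007]
ft_force: [-0.2, -0.5, -0.6]
grip_width: 0.0852
grasp_force: 0.0
```

```bash
python3 - <<'E'
from kin import *
st()
p=np.load("p.npy")
t,r=rest_tcp(66.9,-4.2,-.8);print("grasp",t)
d=r.apply([0,0,1]);pre=t-.16*d;
for nm,x in(("g",t),("pre",pre),("pre+",pre+[0,0,.05])):
    s=ik(x,r,p,[.95,.67,-.78,-.77,-.9,.57]);print(nm,x,"%.6f"%s.cost,s.x.round(2))
o=monitor.get_obs()
# waypoint: move back, normal roll, pitch -10 
r1=pose(-3.9,-5);x1=np.array([.40,.34,.27]);s=ik(x1,r1,p,[.7,.3,.2,1.4,0,.6]);print(s.cost,s.x.round(2))
rh=r1*R.from_euler('z',-np.pi);inc(x1,rh)
print("no-roll pitch rotvec from r1 to r:",(r1.inv()*r).as_rotvec())
E
```

```text
{'clock': 19.15, 'joint_pos': [0.4813, 0.8277, 0.8339, 1.9222, 0.2055, -2.6298], 'eef_pos': [0.5206, 0.3418, 0.2099], 'tool_rot': [0.9796, -0.0325, -0.1983, -0.0074], 'ft_force': [-0.2306, -0.4602, -0.6196], 'grip_width': 0.0852, 'grasp_force': 0.0}
grasp [0.53294778 0.34106296 0.05798164]
g [0.53294778 0.34106296 0.05798164] 0.000000 [ 0.96  0.67 -0.78 -0.76 -0.9   0.57]
pre [0.38611715 0.35107287 0.12075557] 0.000000 [ 1.29  0.41 -0.81 -0.1  -1.12  1.06]
pre+ [0.38611715 0.35107287 0.17075557] 0.000000 [ 1.29  0.28 -0.76  0.06 -1.12  1.06]
6.41466999910593e-31 [0.67 0.33 0.23 1.53 0.06 0.74]
d cm [-13.42   0.97  -0.86] w [-0.001  0.312  0.002]
no-roll pitch rotvec from r1 to r: [ 7.41600379e-18 -1.25489173e+00  0.00000000e+00]
```

Call:
{"op": "arm_command", "data": {"increments": [{"dx": -1.5, "dy": 0.1, "dz": -0.5, "wx": 0, "wy": 0.04, "wz": 0, "grip": 8.5}, {"dx": -4.5, "dy": 0.3, "dz": -0.7, "wx": 0, "wy": 0.1, "wz": 0, "grip": 8.5}, {"dx": -8, "dy": 0.6, "dz": -0.8, "wx": 0, "wy": 0.18, "wz": 0, "grip": 8.5}, {"dx": -11, "dy": 0.8, "dz": -0.86, "wx": 0, "wy": 0.26, "wz": 0, "grip": 8.5}, {"dx": -13.4, "dy": 0.97, "dz": -0.86, "wx": 0, "wy": 0.312, "wz": 0, "grip": 8.5}, {"dx": -13.4, "dy": 0.97, "dz": -0.86, "wx": 0, "wy": 0.312, "wz": 0, "grip": 8.5}]}}

```text
clock: 19.75
eef_pos: [0.3962, 0.3399, 0.2721]
tool_rot: [0.999, -0.031, -0.043, -0.003]
ft_force: [-0.2, -0.1, 0.6]
grip_width: 0.0852
grasp_force: 0.0
```

Call:
{"op": "arm_command", "data": {"increments": [{"dx": 0, "dy": 0, "dz": 0, "wx": 0, "wy": 0, "wz": 0.14, "grip": 8.5}, {"dx": 0, "dy": 0, "dz": 0, "wx": 0, "wy": 0, "wz": 0.29, "grip": 8.5}, {"dx": 0, "dy": 0, "dz": 0, "wx": 0, "wy": 0, "wz": 0.44, "grip": 8.5}, {"dx": 0, "dy": 0, "dz": 0, "wx": 0, "wy": 0, "wz": 0.59, "grip": 8.5}, {"dx": 0, "dy": 0, "dz": 0, "wx": 0, "wy": 0, "wz": 0.74, "grip": 8.5}, {"dx": 0, "dy": 0, "dz": 0, "wx": 0, "wy": 0, "wz": 0.89, "grip": 8.5}, {"dx": 0, "dy": 0, "dz": 0, "wx": 0, "wy": 0, "wz": 1.04, "grip": 8.5}, {"dx": 0, "dy": 0, "dz": 0, "wx": 0, "wy": 0, "wz": 1.19, "grip": 8.5}, {"dx": 0, "dy": 0, "dz": 0, "wx": 0, "wy": 0, "wz": 1.34, "grip": 8.5}, {"dx": 0, "dy": 0, "dz": 0, "wx": 0, "wy": 0, "wz": 1.49, "grip": 8.5}]}}

```text
clock: 20.75
eef_pos: [0.4006, 0.3396, 0.2684]
tool_rot: [0.709, -0.704, -0.034, 0.03]
ft_force: [-0.2, -0.0, -0.1]
grip_width: 0.0846
grasp_force: 0.0
```

Call:
{"op": "arm_command", "data": {"increments": [{"dx": 0, "dy": 0, "dz": 0, "wx": 0, "wy": 0, "wz": 0.15, "grip": 8.5}, {"dx": 0, "dy": 0, "dz": 0, "wx": 0, "wy": 0, "wz": 0.3, "grip": 8.5}, {"dx": 0, "dy": 0, "dz": 0, "wx": 0, "wy": 0, "wz": 0.45, "grip": 8.5}, {"dx": 0, "dy": 0, "dz": 0, "wx": 0, "wy": 0, "wz": 0.6, "grip": 8.5}, {"dx": 0, "dy": 0, "dz": 0, "wx": 0, "wy": 0, "wz": 0.75, "grip": 8.5}, {"dx": 0, "dy": 0, "dz": 0, "wx": 0, "wy": 0, "wz": 0.9, "grip": 8.5}, {"dx": 0, "dy": 0, "dz": 0, "wx": 0, "wy": 0, "wz": 1.05, "grip": 8.5}, {"dx": 0, "dy": 0, "dz": 0, "wx": 0, "wy": 0, "wz": 1.2, "grip": 8.5}, {"dx": 0, "dy": 0, "dz": 0, "wx": 0, "wy": 0, "wz": 1.35, "grip": 8.5}, {"dx": 0, "dy": 0, "dz": 0, "wx": 0, "wy": 0, "wz": 1.5, "grip": 8.5}]}}

```text
clock: 21.75
eef_pos: [0.4005, 0.3396, 0.2684]
tool_rot: [-0.039, 0.998, 0.005, -0.045]
ft_force: [-0.7, -0.4, 0.3]
grip_width: 0.0847
grasp_force: 0.0
```

```bash
python3 - <<'E'
from kin import *
st()
t,r=rest_tcp(66.9,-4.2,-.8);d=r.apply([0,0,1])
inc(t-.16*d+[0,0,.06],r)
E
```

```text
{'clock': 21.75, 'joint_pos': [0.6685, 0.3346, 0.2252, 1.5285, 0.0601, 0.5886], 'eef_pos': [0.4005, 0.3396, 0.2684], 'tool_rot': [-0.0389, 0.9982, 0.0046, -0.0448], 'ft_force': [-0.6736, -0.4187, 0.2996], 'grip_width': 0.0847, 'grasp_force': 0.0}
d cm [0.56 1.15 8.86] w [ 0.091 -1.255  0.126]
```

Call:
{"op": "arm_command", "data": {"increments": [{"dx": 0, "dy": 0.1, "dz": 0.5, "wx": 0.008, "wy": -0.1, "wz": 0.01, "grip": 8.5}, {"dx": 0.1, "dy": 0.2, "dz": 1.5, "wx": 0.018, "wy": -0.24, "wz": 0.025, "grip": 8.5}, {"dx": 0.2, "dy": 0.35, "dz": 2.5, "wx": 0.028, "wy": -0.38, "wz": 0.04, "grip": 8.5}, {"dx": 0.25, "dy": 0.5, "dz": 3.6, "wx": 0.038, "wy": -0.52, "wz": 0.053, "grip": 8.5}, {"dx": 0.3, "dy": 0.6, "dz": 4.6, "wx": 0.048, "wy": -0.66, "wz": 0.067, "grip": 8.5}, {"dx": 0.36, "dy": 0.75, "dz": 5.6, "wx": 0.058, "wy": -0.8, "wz": 0.08, "grip": 8.5}, {"dx": 0.42, "dy": 0.87, "dz": 6.6, "wx": 0.068, "wy": -0.94, "wz": 0.095, "grip": 8.5}, {"dx": 0.48, "dy": 1, "dz": 7.7, "wx": 0.078, "wy": -1.08, "wz": 0.11, "grip": 8.5}, {"dx": 0.54, "dy": 1.1, "dz": 8.6, "wx": 0.088, "wy": -1.22, "wz": 0.123, "grip": 8.5}, {"dx": 0.56, "dy": 1.15, "dz": 8.86, "wx": 0.091, "wy": -1.255, "wz": 0.126, "grip": 8.5}]}}

```text
clock: 22.75
eef_pos: [0.3843, 0.3495, 0.178]
tool_rot: [0.022, 0.833, -0.019, 0.552]
ft_force: [-0.1, -0.1, -0.3]
grip_width: 0.085
grasp_force: 0.0
```

Call:
{"op": "arm_command", "data": {"increments": [{"dx": 0, "dy": 0, "dz": 0, "wx": 0, "wy": 0, "wz": 0, "grip": 8.5}, {"dx": 0, "dy": 0, "dz": 0, "wx": 0, "wy": 0, "wz": 0, "grip": 8.5}, {"dx": 0, "dy": 0, "dz": 0, "wx": 0, "wy": 0, "wz": 0, "grip": 8.5}, {"dx": 0, "dy": 0, "dz": 0, "wx": 0, "wy": 0, "wz": 0, "grip": 8.5}]}}

```text
clock: 23.15
eef_pos: [0.3867, 0.3521, 0.184]
tool_rot: [0.027, 0.833, -0.015, 0.552]
ft_force: [0.1, 0.5, 0.7]
grip_width: 0.0849
grasp_force: 0.0
```

```bash
python3 - <<'E'
from kin import *
st()
t,r=rest_tcp(66.9,-4.2,-.8);d=r.apply([0,0,1])
inc(t-.16*d,r);inc(t,r)
inrest("w12",None)
E
```

```text
{'clock': 23.15, 'joint_pos': [1.2866, 0.2485, -0.7596, 0.0784, -1.1146, 1.0467], 'eef_pos': [0.3867, 0.3521, 0.184], 'tool_rot': [0.0273, 0.8332, -0.0148, 0.5521], 'ft_force': [0.0651, 0.4718, 0.6639], 'grip_width': 0.0849, 'grasp_force': 0.0}
d cm [ 5.84 -0.14  2.42] w [ 0.008  0.003 -0.003]
d cm [ 5.89 -0.26 18.42] w [ 0.008  0.003 -0.003]
0.02 471 y [-26.2  26.6] x [-23.   -6.4  -4.3]
0.03 279 y [-25.9  27. ] x [-2.9 -1.2  0.2]
0.04 280 y [-26.3  27.5] x [1.4 3.  4.5]
0.05 260 y [-26.6  26.4] x [5.7 7.4 8.9]
0.06 253 y [-26.1  26.7] x [10.3 11.6 13.1]
0.07 254 y [-26.4  26.9] x [14.3 15.8 17.3]
0.08 242 y [-26.6  27.3] x [18.5 20.3 21.5]
0.09 233 y [-26.2  26.3] x [23.1 24.6 26.2]
0.1 223 y [-26.1  26.5] x [27.5 28.9 30.6]
0.11 236 y [-26.5  26.8] x [31.6 33.3 34.7]
0.12 66 y [-7.8  9.1] x [35.7 37.3 38.5]
0.13 67 y [-7.9  9.1] x [40.7 41.8 42.9]
0.14 57 y [-8.   9.2] x [44.2 46.  46.8]
```

Call:
{"op": "arm_command", "data": {"increments": [{"dx": 1.5, "dy": -0.1, "dz": 0.6, "wx": 0.004, "wy": 0.002, "wz": -0.002, "grip": 8.5}, {"dx": 4, "dy": -0.14, "dz": 1.8, "wx": 0.008, "wy": 0.003, "wz": -0.003, "grip": 8.5}, {"dx": 5.7, "dy": -0.14, "dz": 4, "wx": 0.008, "wy": 0.003, "wz": -0.003, "grip": 8.5}, {"dx": 5.85, "dy": -0.17, "dz": 7, "wx": 0.008, "wy": 0.003, "wz": -0.003, "grip": 8.5}, {"dx": 5.86, "dy": -0.2, "dz": 10, "wx": 0.008, "wy": 0.003, "wz": -0.003, "grip": 8.5}, {"dx": 5.87, "dy": -0.22, "dz": 13, "wx": 0.008, "wy": 0.003, "wz": -0.003, "grip": 8.5}, {"dx": 5.88, "dy": -0.24, "dz": 15.5, "wx": 0.008, "wy": 0.003, "wz": -0.003, "grip": 8.5}, {"dx": 5.89, "dy": -0.24, "dz": 17.4, "wx": 0.008, "wy": 0.003, "wz": -0.003, "grip": 8.5}, {"dx": 5.89, "dy": -0.24, "dz": 18.42, "wx": 0.008, "wy": 0.003, "wz": -0.003, "grip": 8.5}, {"dx": 5.89, "dy": -0.24, "dz": 18.42, "wx": 0.008, "wy": 0.003, "wz": -0.003, "grip": 8.5}]}}

```text
clock: 24.2
eef_pos: [0.5334, 0.3403, 0.057]
tool_rot: [0.028, 0.834, -0.02, 0.551]
ft_force: [-0.3, -0.5, -0.4]
grip_width: 0.0846
grasp_force: 0.0
```

```bash
python3 - <<'E'
from kin import *
st()
t,r=rest_tcp(66.9,-4.2,-.8);inc(t,r)
E
```

```text
{'clock': 24.2, 'joint_pos': [0.9544, 0.6687, -0.7772, -0.7585, -0.9041, 0.5709], 'eef_pos': [0.5334, 0.3403, 0.057], 'tool_rot': [0.0283, 0.8339, -0.0199, 0.5508], 'ft_force': [-0.3114, -0.5085, -0.3786], 'grip_width': 0.0846, 'grasp_force': 0.0}
d cm [-0.07  0.07 -0.08] w [-0.002 -0.     0.001]
```

Call:
{"op": "arm_command", "data": {"increments": [{"dx": 0, "dy": 0.08, "dz": 0, "wx": 0, "wy": 0, "wz": 0, "grip": 7}, {"dx": 0, "dy": 0.08, "dz": 0, "wx": 0, "wy": 0, "wz": 0, "grip": 6}, {"dx": 0, "dy": 0.08, "dz": 0, "wx": 0, "wy": 0, "wz": 0, "grip": 5.4}, {"dx": 0, "dy": 0.08, "dz": 0, "wx": 0, "wy": 0, "wz": 0, "grip": 4}, {"dx": 0, "dy": 0.08, "dz": 0, "wx": 0, "wy": 0, "wz": 0, "grip": 4}, {"dx": 0, "dy": 0.08, "dz": 0, "wx": 0, "wy": 0, "wz": 0, "grip": 4}]}}

```text
clock: 24.8
eef_pos: [0.5314, 0.3424, 0.0576]
tool_rot: [0.026, 0.834, -0.019, 0.551]
ft_force: [-5.6, 0.6, 4.3]
grip_width: 0.0546
grasp_force: 61.6
```

Call:
{"op": "arm_command", "data": {"increments": [{"dx": -0.5, "dy": 0, "dz": -0.2, "wx": 0, "wy": 0, "wz": 0, "grip": 4}, {"dx": -2, "dy": 0, "dz": -0.85, "wx": 0, "wy": 0, "wz": 0, "grip": 4}, {"dx": -4, "dy": 0, "dz": -1.7, "wx": 0, "wy": 0, "wz": 0, "grip": 4}, {"dx": -6, "dy": 0, "dz": -2.55, "wx": 0, "wy": 0, "wz": 0, "grip": 4}, {"dx": -8, "dy": 0, "dz": -3.4, "wx": 0, "wy": 0, "wz": 0, "grip": 4}, {"dx": -9.6, "dy": 0, "dz": -4.1, "wx": 0, "wy": 0, "wz": 0, "grip": 4}, {"dx": -11, "dy": 0, "dz": -4.7, "wx": 0, "wy": 0, "wz": 0, "grip": 4}, {"dx": -11.5, "dy": 0, "dz": -4.9, "wx": 0, "wy": 0, "wz": 0, "grip": 4}]}}

```text
clock: 25.6
eef_pos: [0.5322, 0.3423, 0.1835]
tool_rot: [0.027, 0.834, -0.019, 0.551]
ft_force: [-0.1, 0.4, -2.9]
grip_width: 0.0544
grasp_force: 63.4
```

```bash
python3 - <<'E'
from kin import *
st(); p=np.load("p.npy")
bed=np.array([.608,-.0635,.0505])
r=pose(-6.6,0);x=bed+[0,0,.12]
s=ik(x,r,p,[0,.5,0,1.3,0,0]);print(s.cost,s.x.round(2))
m=np.array([.50,.12,.24]);s=ik(m,pose(0,0),p,[0.2,.5,0,1.3,0,0]);print(s.cost,s.x.round(2))
inc(m,pose(0,0)); 
L,_=blank_in_tool("w13"); l=L.reshape(-1,3)
k=(l[:,2]>-.045)&(l[:,2]<0.01)&(abs(l[:,1])<.025)&(abs(l[:,0])<.1);a=l[k]
A=np.c_[a[:,:2],np.ones(len(a))];z=a[:,2];k=np.ones(len(z),bool)
for i in range(5):
    f=np.linalg.lstsq(A[k],z[k],rcond=None)[0];k=abs(z-A@f)<.003
print("plane",f,np.percentile(a[k],[.3,50,99.7],axis=0)[:,0],k.sum())
# end edge yaw
b=a[k]; 
for y in(-.02,-.01,0,.01,.02): print(y,np.percentile(b[abs(b[:,1]-y)<.003,0],99.5).round(4))
E
```

```text
{'clock': 25.6, 'joint_pos': [0.9581, 0.3429, -0.7217, -0.3771, -0.9044, 0.5719], 'eef_pos': [0.5322, 0.3423, 0.1835], 'tool_rot': [0.0272, 0.8339, -0.0187, 0.5509], 'ft_force': [-0.0969, 0.4007, -2.9487], 'grip_width': 0.0544, 'grasp_force': 63.4053}
8.826740963826498e-21 [-0.1   0.49  0.21  1.29 -0.    0.01]
7.62870480621506e-30 [0.24 0.27 0.06 1.37 0.   0.24]
d cm [ -4.49 -22.4   -3.81] w [-0.04   1.167 -0.058]
plane [-0.00476137 -0.00914129 -0.02161041] [-0.0354735   0.01902112  0.05877856] 21723
-0.02 0.0587
-0.01 0.0587
0 0.0587
0.01 0.0587
0.02 0.0588
```

Call:
{"op": "arm_command", "data": {"increments": [{"dx": -0.5, "dy": -0.5, "dz": -1, "wx": -0.002, "wy": 0.05, "wz": -0.003, "grip": 4}, {"dx": -1.5, "dy": -2, "dz": -2.5, "wx": -0.006, "wy": 0.16, "wz": -0.008, "grip": 4}, {"dx": -2.5, "dy": -5, "dz": -3.8, "wx": -0.01, "wy": 0.29, "wz": -0.014, "grip": 4}, {"dx": -3.2, "dy": -8, "dz": -4.2, "wx": -0.014, "wy": 0.42, "wz": -0.02, "grip": 4}, {"dx": -3.8, "dy": -11, "dz": -4.3, "wx": -0.019, "wy": 0.55, "wz": -0.027, "grip": 4}, {"dx": -4.2, "dy": -14, "dz": -4.2, "wx": -0.023, "wy": 0.68, "wz": -0.034, "grip": 4}, {"dx": -4.4, "dy": -17, "dz": -4.1, "wx": -0.028, "wy": 0.81, "wz": -0.04, "grip": 4}, {"dx": -4.49, "dy": -20, "dz": -3.9, "wx": -0.032, "wy": 0.94, "wz": -0.047, "grip": 4}, {"dx": -4.49, "dy": -21.8, "dz": -3.81, "wx": -0.037, "wy": 1.07, "wz": -0.053, "grip": 4}, {"dx": -4.49, "dy": -22.4, "dz": -3.81, "wx": -0.04, "wy": 1.167, "wz": -0.058, "grip": 4}]}}

```text
clock: 26.65
eef_pos: [0.5006, 0.1173, 0.2383]
tool_rot: [0.002, 1.0, -0.001, -0.002]
ft_force: [0.6, 0.1, -3.6]
grip_width: 0.0543
grasp_force: 63.9
```

```bash
python3 - <<'E'
from kin import *
st(); 
# close view of the carrier from here
o=monitor.get_obs();p,d,W,c=cloud("wrist");np.savez("w14",p=p,W=W,d=d);w=W.reshape(-1,3)
k=(w[:,2]>.045)&(w[:,2]<.056)&(abs(w[:,0]-.608)<.07)&(abs(w[:,1]+.0635)<.04)
print("bed",k.sum(), cv2.minAreaRect((w[k][:,:2]*1000).astype(np.float32)) if k.sum()>20 else "")
k=(w[:,2]>.034)&(w[:,2]<.046)&(abs(w[:,0]-.504)<.02)&(abs(w[:,1]+.0515)<.02)
print("post",k.sum(), cv2.minAreaRect((w[k][:,:2]*1000).astype(np.float32)) if k.sum()>10 else "")
t=np.array([.608,-.0635,.0505]);r=pose(-6.6,0)
x=t+[0,0,.0025]-r.apply([.0039,0,-.0191]);print(x);inc(x+[0,0,.1],r)
E
```

```text
{'clock': 26.65, 'joint_pos': [0.2308, 0.2703, 0.0625, 1.3684, -0.0009, 0.2345], 'eef_pos': [0.5006, 0.1173, 0.2383], 'tool_rot': [0.0019, 1.0, -0.0011, -0.0025], 'ft_force': [0.6499, 0.0688, -3.5834], 'grip_width': 0.0543, 'grasp_force': 63.8653}
bed 1866 ((601.55029296875, -63.516883850097656), (37.37789535522461, 87.55840301513672), 83.33172607421875)
post 180 ((504.2084655761719, -51.336036682128906), (15.250370025634766, 15.418255805969238), 63.625709533691406)
[ 0.61187415 -0.06394825  0.0339    ]
d cm [-11.12 -18.01  10.21] w [-0.004 -0.009  0.111]
```

Call:
{"op": "arm_command", "data": {"increments": [{"dx": -1, "dy": -1.6, "dz": 0, "wx": 0, "wy": 0, "wz": 0.01, "grip": 4}, {"dx": -3, "dy": -4.8, "dz": 0.5, "wx": 0, "wy": -0.002, "wz": 0.03, "grip": 4}, {"dx": -5, "dy": -8, "dz": 2, "wx": -0.002, "wy": -0.004, "wz": 0.05, "grip": 4}, {"dx": -7, "dy": -11.3, "dz": 4, "wx": -0.003, "wy": -0.006, "wz": 0.07, "grip": 4}, {"dx": -9, "dy": -14.6, "dz": 6, "wx": -0.004, "wy": -0.009, "wz": 0.09, "grip": 4}, {"dx": -10.4, "dy": -16.9, "dz": 8, "wx": -0.004, "wy": -0.009, "wz": 0.105, "grip": 4}, {"dx": -11.1, "dy": -18, "dz": 9.7, "wx": -0.004, "wy": -0.009, "wz": 0.111, "grip": 4}, {"dx": -11.1, "dy": -18, "dz": 10.2, "wx": -0.004, "wy": -0.009, "wz": 0.111, "grip": 4}, {"dx": -11.1, "dy": -18, "dz": 10.2, "wx": -0.004, "wy": -0.009, "wz": 0.111, "grip": 4}]}}

```text
clock: 27.6
eef_pos: [0.6094, -0.0594, 0.1349]
tool_rot: [0.055, 0.998, 0.002, 0.002]
ft_force: [-0.1, 0.1, -2.8]
grip_width: 0.054
grasp_force: 64.0
```

```bash
python3 - <<'E'
from kin import *
st(); t=np.array([.6083,-.0634,.0505]);r=pose(-6.7,0)
x=t+[0,0,.0025]-r.apply([.0039,0,-.0191]);inc(x+[0,0,.004],r)
L,_=blank_in_tool("w15"); l=L.reshape(-1,3)
k=(l[:,2]>-.045)&(l[:,2]<0.01)&(abs(l[:,1])<.025)&(abs(l[:,0])<.1);a=l[k]
A=np.c_[a[:,:2],np.ones(len(a))];z=a[:,2];k=np.ones(len(z),bool)
for i in range(5):
    f=np.linalg.lstsq(A[k],z[k],rcond=None)[0];k=abs(z-A@f)<.003
print("plane",f,np.percentile(a[k],[.3,50,99.7],axis=0)[:,0],k.sum())
E
```

```text
{'clock': 27.6, 'joint_pos': [-0.0988, 0.5118, 0.1503, 1.205, 0.0033, 0.0118], 'eef_pos': [0.6094, -0.0594, 0.1349], 'tool_rot': [0.0553, 0.9985, 0.0015, 0.0022], 'ft_force': [-0.0966, 0.0502, -2.768], 'grip_width': 0.054, 'grasp_force': 64.0099}
d cm [-0.28 -0.44  9.7 ] w [0.003 0.004 0.006]
plane [-0.00486472 -0.00722169 -0.02096541] [-0.03511453  0.01944732  0.05927944] 21651
```

Call:
{"op": "arm_command", "data": {"increments": [{"dx": -0.1, "dy": -0.2, "dz": 0.8, "wx": 0.003, "wy": 0.004, "wz": 0.006, "grip": 4}, {"dx": -0.28, "dy": -0.44, "dz": 2.5, "wx": 0.003, "wy": 0.004, "wz": 0.006, "grip": 4}, {"dx": -0.28, "dy": -0.44, "dz": 4.5, "wx": 0.003, "wy": 0.004, "wz": 0.006, "grip": 4}, {"dx": -0.28, "dy": -0.44, "dz": 6.5, "wx": 0.003, "wy": 0.004, "wz": 0.006, "grip": 4}, {"dx": -0.28, "dy": -0.44, "dz": 8, "wx": 0.003, "wy": 0.004, "wz": 0.006, "grip": 4}, {"dx": -0.28, "dy": -0.44, "dz": 9, "wx": 0.003, "wy": 0.004, "wz": 0.006, "grip": 4}, {"dx": -0.28, "dy": -0.44, "dz": 9.5, "wx": 0.003, "wy": 0.004, "wz": 0.006, "grip": 4}, {"dx": -0.28, "dy": -0.44, "dz": 9.7, "wx": 0.003, "wy": 0.004, "wz": 0.006, "grip": 4}, {"dx": -0.28, "dy": -0.44, "dz": 9.7, "wx": 0.003, "wy": 0.004, "wz": 0.006, "grip": 4}]}}

```text
clock: 28.55
eef_pos: [0.6146, -0.0648, 0.0405]
tool_rot: [0.059, 0.998, -0.0, 0.003]
ft_force: [0.7, -0.6, -2.3]
grip_width: 0.0542
grasp_force: 64.0
```

```bash
python3 - <<'E'
from kin import *
st(); t=np.array([.6083,-.0634,.0505]);r=pose(-6.7,0)
x=t+[0,0,.0025]-r.apply([.0039,0,-.0191]);inc(x,r)
E
```

```text
{'clock': 28.55, 'joint_pos': [-0.105, 0.6037, 0.043, 1.0045, -0.0001, 0.0122], 'eef_pos': [0.6146, -0.0648, 0.0405], 'tool_rot': [0.0585, 0.9983, -0.0002, 0.0027], 'ft_force': [0.6647, -0.5554, -2.2627], 'grip_width': 0.0542, 'grasp_force': 64.0026}
d cm [0.25 0.06 0.66] w [-0.     0.005 -0.   ]
```

Call:
{"op": "arm_command", "data": {"increments": [{"dx": 0.15, "dy": 0, "dz": 0.1, "wx": 0, "wy": 0.005, "wz": 0, "grip": 4}, {"dx": 0.15, "dy": 0, "dz": 0.2, "wx": 0, "wy": 0.005, "wz": 0, "grip": 4}, {"dx": 0.15, "dy": 0, "dz": 0.3, "wx": 0, "wy": 0.005, "wz": 0, "grip": 4}, {"dx": 0.15, "dy": 0, "dz": 0.4, "wx": 0, "wy": 0.005, "wz": 0, "grip": 4}, {"dx": 0.15, "dy": 0, "dz": 0.45, "wx": 0, "wy": 0.005, "wz": 0, "grip": 4}, {"dx": 0.15, "dy": 0, "dz": 0.45, "wx": 0, "wy": 0.005, "wz": 0, "grip": 4}]}}

```text
clock: 29.15
eef_pos: [0.6125, -0.0647, 0.0353]
tool_rot: [0.059, 0.998, 0.0, -0.0]
ft_force: [1.0, -0.6, -3.7]
grip_width: 0.054
grasp_force: 64.0
```

Call:
{"op": "arm_command", "data": {"increments": [{"dx": 0, "dy": 0, "dz": 0.05, "wx": 0, "wy": 0, "wz": 0, "grip": 4}, {"dx": 0, "dy": 0, "dz": 0.1, "wx": 0, "wy": 0, "wz": 0, "grip": 4}, {"dx": 0, "dy": 0, "dz": 0.1, "wx": 0, "wy": 0, "wz": 0, "grip": 4}, {"dx": 0, "dy": 0, "dz": 0.1, "wx": 0, "wy": 0, "wz": 0, "grip": 4}]}}

```text
clock: 29.55
eef_pos: [0.6127, -0.0647, 0.0346]
tool_rot: [0.059, 0.998, -0.0, -0.0]
ft_force: [-0.1, -0.4, -2.3]
grip_width: 0.0542
grasp_force: 64.1
```

Call:
{"op": "arm_command", "data": {"increments": [{"dx": 0, "dy": 0, "dz": 0.05, "wx": 0, "wy": 0, "wz": 0, "grip": 4}, {"dx": 0, "dy": 0, "dz": 0.1, "wx": 0, "wy": 0, "wz": 0, "grip": 4}, {"dx": 0, "dy": 0, "dz": 0.1, "wx": 0, "wy": 0, "wz": 0, "grip": 4}, {"dx": 0, "dy": 0, "dz": 0.1, "wx": 0, "wy": 0, "wz": 0, "grip": 4}]}}

```text
clock: 29.95
eef_pos: [0.6128, -0.0648, 0.0344]
tool_rot: [0.059, 0.998, -0.0, 0.0]
ft_force: [-4.1, 0.3, 6.1]
grip_width: 0.0541
grasp_force: 64.7
```

Call:
{"op": "arm_command", "data": {"increments": [{"dx": 0, "dy": 0, "dz": 0.05, "wx": 0, "wy": 0, "wz": 0, "grip": 4}, {"dx": 0, "dy": 0, "dz": 0.1, "wx": 0, "wy": 0, "wz": 0, "grip": 4}, {"dx": 0, "dy": 0, "dz": 0.1, "wx": 0, "wy": 0, "wz": 0, "grip": 4}, {"dx": 0, "dy": 0, "dz": 0.1, "wx": 0, "wy": 0, "wz": 0, "grip": 4}]}}

```text
clock: 30.35
eef_pos: [0.6128, -0.0647, 0.0343]
tool_rot: [0.059, 0.998, -0.0, 0.0]
ft_force: [-5.1, 0.3, 11.1]
grip_width: 0.0544
grasp_force: 65.1
```

Call:
{"op": "arm_command", "data": {"increments": [{"dx": 0, "dy": 0, "dz": 0, "wx": 0, "wy": 0, "wz": 0, "grip": 5.7}, {"dx": 0, "dy": 0, "dz": 0, "wx": 0, "wy": 0, "wz": 0, "grip": 6.3}, {"dx": 0, "dy": 0, "dz": 0, "wx": 0, "wy": 0, "wz": 0, "grip": 7.5}, {"dx": 0, "dy": 0, "dz": 0, "wx": 0, "wy": 0, "wz": 0, "grip": 8.5}, {"dx": 0, "dy": 0, "dz": -0.5, "wx": 0, "wy": 0, "wz": 0, "grip": 8.5}, {"dx": 0, "dy": 0, "dz": -2.5, "wx": 0, "wy": 0, "wz": 0, "grip": 8.5}, {"dx": 0, "dy": 0, "dz": -6, "wx": 0, "wy": 0, "wz": 0, "grip": 8.5}, {"dx": 0, "dy": 0, "dz": -9, "wx": 0, "wy": 0, "wz": 0, "grip": 8.5}, {"dx": 2, "dy": 0, "dz": -11, "wx": 0, "wy": 0, "wz": 0, "grip": 8.5}, {"dx": 5, "dy": 0, "dz": -12, "wx": 0, "wy": 0, "wz": 0, "grip": 8.5}]}}

```text
clock: 31.35
eef_pos: [0.5653, -0.0591, 0.1552]
tool_rot: [0.059, 0.998, -0.0, 0.003]
ft_force: [0.3, -0.5, -0.4]
grip_width: 0.085
grasp_force: 0.0
```

Call:
{"op": "arm_command", "data": {"increments": [{"dx": 2, "dy": 0, "dz": 0, "wx": 0, "wy": 0, "wz": 0, "grip": 8.5}, {"dx": 5, "dy": 0, "dz": 0, "wx": 0, "wy": 0, "wz": 0, "grip": 8.5}, {"dx": 6, "dy": 0, "dz": 0, "wx": 0, "wy": 0, "wz": 0, "grip": 8.5}, {"dx": 6, "dy": 0, "dz": 0, "wx": 0, "wy": 0, "wz": 0, "grip": 8.5}, {"dx": 6, "dy": 0, "dz": 0, "wx": 0, "wy": 0, "wz": 0, "grip": 8.5}]}}

```text
clock: 31.85
eef_pos: [0.5047, -0.052, 0.153]
tool_rot: [0.059, 0.998, -0.0, 0.001]
ft_force: [0.3, -0.0, 0.6]
grip_width: 0.0848
grasp_force: 0.0
```

```bash
python3 - <<'E'
from kin import *
st()
p,d,W,c=cloud("wrist");np.savez("w16",p=p,W=W,d=d);save("w16",cv2.resize(p,(640,480)));w=W.reshape(-1,3)
cv2.imwrite
k=(w[:,2]>.05)&(w[:,2]<.062)&(abs(w[:,0]-.62)<.1)&(abs(w[:,1]+.0635)<.05);a=w[k]
print("blank",k.sum(),np.percentile(a[:,2],[5,50,95]))
A=np.c_[a[:,:2],np.ones(len(a))];print("plane",np.linalg.lstsq(A,a[:,2],rcond=None)[0])
y=np.radians(-6.7);u=np.array([np.cos(y),np.sin(y)]);v=np.array([-u[1],u[0]]);b=np.array([.6083,-.0634])
s=(a[:,:2]-b)@u;t=(a[:,:2]-b)@v;print("s",np.percentile(s,[.3,99.7]))
for s0 in np.arange(-.06,.09,.02):
    q=abs(s-s0)<.005
    if q.sum()>4: print(round(s0,2),np.percentile(t[q],[1,99]).round(4))
k=(w[:,2]>.034)&(w[:,2]<.046)&(abs(w[:,0]-.504)<.03)&(abs(w[:,1]+.0515)<.03)
print("post",k.sum(), cv2.minAreaRect((w[k][:,:2]*1000).astype(np.float32)) if k.sum()>10 else "")
np.set_printoptions(suppress=True)
# index plate, 3..9 mm high, robot side of rail, from first top view
T=np.load("top.npz")["W"].reshape(-1,3)
k=(T[:,2]>.0035)&(T[:,2]<.010)&(T[:,0]>.40)&(T[:,0]<.57)&(T[:,1]>-.24)&(T[:,1]<-.14);a=T[k]
for x in np.arange(.4,.58,.01):
    q=abs(a[:,0]-x)<.005
    if q.sum()>2:print(round(x,2),q.sum(),np.percentile(a[q,1],[5,50,95]).round(4))
E
```

```text
{'clock': 31.85, 'joint_pos': [-0.1026, 0.3021, -0.1219, 1.1453, -0.0, 0.0147], 'eef_pos': [0.5047, -0.052, 0.153], 'tool_rot': [0.0586, 0.9983, -0.0, 0.0007], 'ft_force': [0.3363, -0.0131, 0.5966], 'grip_width': 0.0848, 'grasp_force': 0.0}
blank 5026 [0.05433118 0.05538637 0.05639568]
plane [ 0.00368074 -0.00144983  0.05308043]
s [-0.05461396  0.03496579]
-0.04 [-0.0287  0.0264]
-0.02 [-0.0284  0.0261]
0.0 [-0.0289  0.0266]
0.02 [-0.0285  0.0263]
0.04 [-0.0072  0.0051]
post 265 ((513.2730102539062, -55.17624282836914), (15.4021577835083, 35.905052185058594), 69.33928680419922)
0.4 5 [-0.21   -0.1808 -0.1445]
0.41 3 [-0.2023 -0.1755 -0.153 ]
0.42 4 [-0.228  -0.1914 -0.1541]
0.43 30 [-0.228  -0.1789 -0.1612]
0.44 31 [-0.1934 -0.1765 -0.1484]
0.45 41 [-0.2171 -0.1804 -0.1627]
0.46 33 [-0.2236 -0.1809 -0.1633]
0.47 18 [-0.2057 -0.1816 -0.1524]
0.48 9 [-0.2162 -0.1856 -0.1738]
0.49 15 [-0.2349 -0.1884 -0.1798]
0.5 18 [-0.2124 -0.1847 -0.1459]
0.51 16 [-0.2219 -0.1854 -0.1469]
0.52 18 [-0.2157 -0.1879 -0.1421]
0.53 11 [-0.2258 -0.1914 -0.1757]
0.54 10 [-0.2123 -0.1898 -0.179 ]
0.55 15 [-0.2212 -0.1927 -0.1809]
0.56 24 [-0.234 -0.2   -0.169]
0.57 22 [-0.2338 -0.2068 -0.1533]
```

View pics/w16.png

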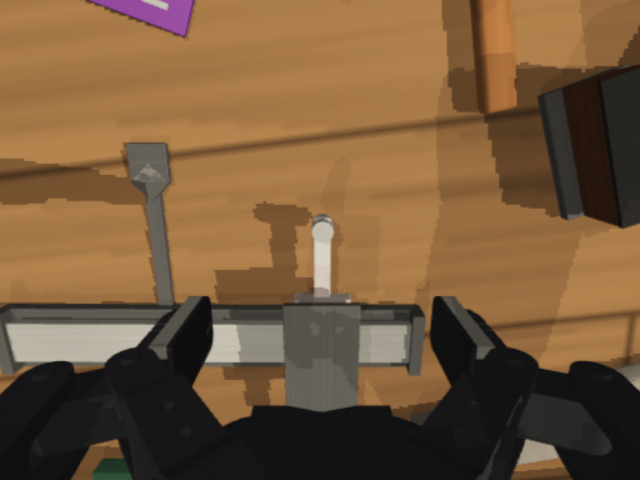

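The blank lies on the bed, centred (about 0 mm along, −1 mm across) and level. The post is at (322,230), the index plate's head at (148,170) and its stem at (160,250). Next I'll measure the slide distance from the stem.

```bash
python3 - <<'E'
from kin import *
D=np.load("w16.npz");W=D["W"];p=D["p"].astype(int)
w=W.reshape(-1,3);c=p.reshape(-1,3)
y=np.radians(-6.7);u=np.array([np.cos(y),np.sin(y)]);v=np.array([-u[1],u[0]]);b=np.array([.6083,-.0634])
s=(w[:,:2]-b)@u;t=(w[:,:2]-b)@v
grey=(abs(c[:,0]-c[:,2])<25)
k=(w[:,2]>.0035)&(w[:,2]<.0095)&(s<-.03)&(s>-.2)&(t<-.09)&(t>-.18)&grey
for s0 in np.arange(-.2,-.03,.01):
    q=k&(abs(s-s0)<.005)
    if q.sum()>4: print(round(s0,2),q.sum(),np.percentile(t[q],[3,50,97]).round(4))
q=(w[:,2]>.036)&(w[:,2]<.046)&(abs(s+.105)<.012)&(abs(t)<.015);print("post t",q.sum(),np.percentile(t[q],[2,50,98]),np.percentile(s[q],[2,98]))
q=(w[:,2]>.010)&(w[:,2]<.03)&(abs(s)<.03);print("rail t",np.percentile(t[q],[.5,99.5]))
inc(np.array([.5042,-.0513,.022]),pose(-6.7,0))
E
```

```text
-0.16 347 [-0.1482 -0.1342 -0.1206]
-0.15 315 [-0.1488 -0.1343 -0.1206]
-0.14 337 [-0.1484 -0.1344 -0.1206]
-0.13 187 [-0.1449 -0.1345 -0.124 ]
-0.12 99 [-0.14   -0.1347 -0.1296]
-0.11 99 [-0.1403 -0.1349 -0.1296]
-0.1 99 [-0.1402 -0.135  -0.1297]
-0.09 97 [-0.1406 -0.1352 -0.1298]
-0.08 95 [-0.1404 -0.1344 -0.1295]
-0.07 95 [-0.1401 -0.1351 -0.1297]
-0.06 98 [-0.1405 -0.1349 -0.1298]
-0.05 88 [-0.1404 -0.1352 -0.1297]
-0.04 86 [-0.1406 -0.1351 -0.1298]
post t 255 [-0.00773893 -0.00073435  0.00638037] [-0.11276574 -0.09838523]
rail t [-0.27200721  0.08315404]
d cm [ 0.1   0.06 13.09] w [ 0.     0.001 -0.   ]
```

Call:
{"op": "arm_command", "data": {"increments": [{"dx": 0.1, "dy": 0.04, "dz": 1, "wx": 0, "wy": 0, "wz": 0, "grip": 8.5}, {"dx": 0.1, "dy": 0.04, "dz": 4, "wx": 0, "wy": 0, "wz": 0, "grip": 8}, {"dx": 0.1, "dy": 0.04, "dz": 8, "wx": 0, "wy": 0, "wz": 0, "grip": 7}, {"dx": 0.1, "dy": 0.04, "dz": 11, "wx": 0, "wy": 0, "wz": 0, "grip": 6}, {"dx": 0.1, "dy": 0.04, "dz": 13, "wx": 0, "wy": 0, "wz": 0, "grip": 5}, {"dx": 0.1, "dy": 0.04, "dz": 13.6, "wx": 0, "wy": 0, "wz": 0, "grip": 4}, {"dx": 0.1, "dy": 0.04, "dz": 13.6, "wx": 0, "wy": 0, "wz": 0, "grip": 3}, {"dx": 0.1, "dy": 0.04, "dz": 13.6, "wx": 0, "wy": 0, "wz": 0, "grip": 2}, {"dx": 0.1, "dy": 0.04, "dz": 13.6, "wx": 0, "wy": 0, "wz": 0, "grip": 1}, {"dx": 0.1, "dy": 0.04, "dz": 13.6, "wx": 0, "wy": 0, "wz": 0, "grip": 1}]}}

```text
clock: 32.9
eef_pos: [0.5037, -0.0514, 0.0176]
tool_rot: [0.059, 0.998, -0.0, 0.001]
ft_force: [0.3, -0.2, 0.1]
grip_width: 0.0142
grasp_force: 58.5
```

Call:
{"op": "arm_command", "data": {"increments": [{"dx": 0, "dy": 0, "dz": 0, "wx": 0, "wy": 0, "wz": 0, "grip": 1}, {"dx": 0, "dy": 0, "dz": 0, "wx": 0, "wy": 0, "wz": 0, "grip": 1}, {"dx": 0, "dy": 0, "dz": 0, "wx": 0, "wy": 0, "wz": 0, "grip": 1}]}}

```text
clock: 33.2
eef_pos: [0.5037, -0.0514, 0.0175]
tool_rot: [0.059, 0.998, -0.0, 0.001]
ft_force: [1.5, -0.1, 4.2]
grip_width: 0.0141
grasp_force: 58.7
```

Call:
{"op": "arm_command", "data": {"increments": [{"dx": 0, "dy": -0.2, "dz": 0, "wx": 0, "wy": 0, "wz": 0, "grip": 1}, {"dx": 0, "dy": -0.6, "dz": 0, "wx": 0, "wy": 0, "wz": 0, "grip": 1}, {"dx": 0, "dy": -1.2, "dz": 0, "wx": 0, "wy": 0, "wz": 0, "grip": 1}, {"dx": 0, "dy": -1.9, "dz": 0, "wx": 0, "wy": 0, "wz": 0, "grip": 1}, {"dx": 0, "dy": -2.6, "dz": 0, "wx": 0, "wy": 0, "wz": 0, "grip": 1}, {"dx": 0, "dy": -3.3, "dz": 0, "wx": 0, "wy": 0, "wz": 0, "grip": 1}, {"dx": 0, "dy": -4, "dz": 0, "wx": 0, "wy": 0, "wz": 0, "grip": 1}, {"dx": 0, "dy": -4.7, "dz": 0, "wx": 0, "wy": 0, "wz": 0, "grip": 1}, {"dx": 0, "dy": -5.4, "dz": 0, "wx": 0, "wy": 0, "wz": 0, "grip": 1}, {"dx": 0, "dy": -6, "dz": 0, "wx": 0, "wy": 0, "wz": 0, "grip": 1}]}}

```text
clock: 34.2
eef_pos: [0.4964, -0.1112, 0.0175]
tool_rot: [0.059, 0.998, 0.0, 0.001]
ft_force: [0.3, 1.5, 6.8]
grip_width: 0.0137
grasp_force: 59.2
```

Call:
{"op": "arm_command", "data": {"increments": [{"dx": 0, "dy": -0.6, "dz": 0, "wx": 0, "wy": 0, "wz": 0, "grip": 1}, {"dx": 0, "dy": -1.3, "dz": 0, "wx": 0, "wy": 0, "wz": 0, "grip": 1}, {"dx": 0, "dy": -2, "dz": 0, "wx": 0, "wy": 0, "wz": 0, "grip": 1}, {"dx": 0, "dy": -2.7, "dz": 0, "wx": 0, "wy": 0, "wz": 0, "grip": 1}, {"dx": 0, "dy": -3.4, "dz": 0, "wx": 0, "wy": 0, "wz": 0, "grip": 1}, {"dx": 0, "dy": -4.1, "dz": 0, "wx": 0, "wy": 0, "wz": 0, "grip": 1}, {"dx": 0, "dy": -4.8, "dz": 0, "wx": 0, "wy": 0, "wz": 0, "grip": 1}, {"dx": 0, "dy": -5.4, "dz": 0, "wx": 0, "wy": 0, "wz": 0, "grip": 1}, {"dx": 0, "dy": -5.8, "dz": 0, "wx": 0, "wy": 0, "wz": 0, "grip": 1}, {"dx": 0, "dy": -6, "dz": 0, "wx": 0, "wy": 0, "wz": 0, "grip": 1}]}}

```text
clock: 35.2
eef_pos: [0.4891, -0.171, 0.0175]
tool_rot: [0.059, 0.998, -0.0, 0.001]
ft_force: [-0.2, 0.8, 6.8]
grip_width: 0.0138
grasp_force: 59.2
```

```bash
python3 - <<'E'
from kin import *
st();o=monitor.get_obs()
y=np.radians(-6.7);u=np.array([np.cos(y),np.sin(y)]);v=np.array([-u[1],u[0]]);b=np.array([.6083,-.0634])
e=o["eef_pos"][:2]-b;print("s,t",e@u,e@v,"to go",-.135-e@v)
e=np.array([.5037,-.0514])-b;print("start",e@u,e@v)
E
```

```text
{'clock': 35.2, 'joint_pos': [-0.3365, 0.4697, -0.2707, 0.8289, 0.0003, -0.2189], 'eef_pos': [0.4891, -0.171, 0.0175], 'tool_rot': [0.0588, 0.9983, -0.0001, 0.0007], 'ft_force': [-0.2083, 0.7711, 6.8214], 'grip_width': 0.0138, 'grasp_force': 59.2208}
s,t -0.105790060822601 -0.12076085552746017 to go -0.014239144472539836
start -0.10528569878691757 -0.00028571130612840834
```

Call:
{"op": "arm_command", "data": {"increments": [{"dx": 0, "dy": -0.2, "dz": 0, "wx": 0, "wy": 0, "wz": 0, "grip": 1}, {"dx": 0, "dy": -0.4, "dz": 0, "wx": 0, "wy": 0, "wz": 0, "grip": 1}, {"dx": 0, "dy": -0.6, "dz": 0, "wx": 0, "wy": 0, "wz": 0, "grip": 1}, {"dx": 0, "dy": -0.7, "dz": 0, "wx": 0, "wy": 0, "wz": 0, "grip": 1}, {"dx": 0, "dy": -0.7, "dz": 0, "wx": 0, "wy": 0, "wz": 0, "grip": 1}]}}

```text
clock: 35.7
eef_pos: [0.4884, -0.177, 0.0175]
tool_rot: [0.058, 0.998, 0.001, 0.001]
ft_force: [-0.1, 1.6, 7.3]
grip_width: 0.0139
grasp_force: 59.3
```

Call:
{"op": "arm_command", "data": {"increments": [{"dx": 0, "dy": -0.2, "dz": 0, "wx": 0, "wy": 0, "wz": 0, "grip": 1}, {"dx": 0, "dy": -0.4, "dz": 0, "wx": 0, "wy": 0, "wz": 0, "grip": 1}, {"dx": 0, "dy": -0.4, "dz": 0, "wx": 0, "wy": 0, "wz": 0, "grip": 1}]}}

```text
clock: 36.0
eef_pos: [0.4877, -0.1829, 0.0175]
tool_rot: [0.059, 0.998, -0.002, 0.001]
ft_force: [-0.7, -5.6, 6.3]
grip_width: 0.0143
grasp_force: 59.2
```

Call:
{"op": "arm_command", "data": {"increments": [{"dx": 0, "dy": -0.2, "dz": 0, "wx": 0, "wy": 0, "wz": 0, "grip": 1}, {"dx": 0, "dy": -0.32, "dz": 0, "wx": 0, "wy": 0, "wz": 0, "grip": 1}, {"dx": 0, "dy": -0.32, "dz": 0, "wx": 0, "wy": 0, "wz": 0, "grip": 1}, {"dx": 0, "dy": -0.32, "dz": 0, "wx": 0, "wy": 0, "wz": 0, "grip": 1}]}}

```text
clock: 36.4
eef_pos: [0.4874, -0.1853, 0.0175]
tool_rot: [0.059, 0.998, -0.001, 0.001]
ft_force: [-0.7, -0.6, 7.1]
grip_width: 0.014
grasp_force: 59.2
```

The force reversed (−5.6 N, then about 0), so the ball has pulled the carrier into the detent. I'll let go and check.

Call:
{"op": "arm_command", "data": {"increments": [{"dx": 0, "dy": 0, "dz": 0, "wx": 0, "wy": 0, "wz": 0, "grip": 1.8}, {"dx": 0, "dy": 0, "dz": 0, "wx": 0, "wy": 0, "wz": 0, "grip": 3}, {"dx": 0, "dy": 0, "dz": 0, "wx": 0, "wy": 0, "wz": 0, "grip": 4.5}, {"dx": 0, "dy": 0, "dz": -0.5, "wx": 0, "wy": 0, "wz": 0, "grip": 6}, {"dx": 0, "dy": 0, "dz": -2.5, "wx": 0, "wy": 0, "wz": 0, "grip": 6}, {"dx": 0, "dy": 0, "dz": -6, "wx": 0, "wy": 0, "wz": 0, "grip": 6}, {"dx": 0, "dy": 0, "dz": -10, "wx": 0, "wy": 0, "wz": 0, "grip": 6}, {"dx": 0, "dy": 0, "dz": -13, "wx": 0, "wy": 0, "wz": 0, "grip": 6}, {"dx": 0, "dy": 0, "dz": -15, "wx": 0, "wy": 0, "wz": 0, "grip": 6}, {"dx": 0, "dy": 0, "dz": -15, "wx": 0, "wy": 0, "wz": 0, "grip": 6}]}}

```text
clock: 37.4
eef_pos: [0.4889, -0.1854, 0.1702]
tool_rot: [0.059, 0.998, -0.001, 0.003]
ft_force: [-0.6, -0.4, -0.1]
grip_width: 0.0601
grasp_force: 0.0
```

```bash
python3 - <<'E'
from kin import *
st()
p,d,W,c=cloud("wrist");np.savez("w17",p=p,W=W,d=d);save("w17",p);w=W.reshape(-1,3)
y=np.radians(-6.7);u=np.array([np.cos(y),np.sin(y)]);v=np.array([-u[1],u[0]]);b=np.array([.6083,-.0634])
s=(w[:,:2]-b)@u;t=(w[:,:2]-b)@v
k=(w[:,2]>.0515)&(w[:,2]<.062)&(abs(t+.135)<.045)&(abs(s)<.1)
print("blank",k.sum(),"s",np.percentile(s[k],[.3,99.7]),"z",np.percentile(w[k,2],[5,50,95]))
for s0 in(-.04,-.02,0,.02):
    q=k&(abs(s-s0)<.005);print(s0,np.percentile(t[q],[1,99]) if q.sum()>5 else None)
q=(w[:,2]>.036)&(w[:,2]<.046)&(abs(s+.105)<.012)&(abs(t+.135)<.02);print("post t",q.sum(),np.percentile(t[q],[2,50,98]))
g=abs(p.reshape(-1,3).astype(int)[:,0]-p.reshape(-1,3)[:,2])<25
q=(w[:,2]>.0035)&(w[:,2]<.0095)&(abs(s+.15)<.012)&(abs(t+.135)<.03)&g;print("plate t",np.percentile(t[q],[3,50,97]) if q.sum()>5 else q.sum())
E
```

```text
{'clock': 37.4, 'joint_pos': [-0.3623, 0.3146, -0.0571, 1.1926, -0.0002, -0.245], 'eef_pos': [0.4889, -0.1854, 0.1702], 'tool_rot': [0.0586, 0.9983, -0.001, 0.0031], 'ft_force': [-0.6277, -0.3621, -0.089], 'grip_width': 0.0601, 'grasp_force': 0.0}
blank 5214 s [-0.05517205  0.05105309] z [0.0543951  0.05542572 0.05643857]
-0.04 [-0.16400229 -0.10920944]
-0.02 [-0.16359031 -0.10873131]
0 [-0.16324462 -0.10920322]
0.02 [-0.16370584 -0.10868781]
post t 225 [-0.14283796 -0.13530778 -0.12869257]
plate t [-0.1487146  -0.13540272 -0.12129493]
```

```bash
python3 -c "
from workcell import job
print(job.job_done())"
```

```text
the job is handed in; nothing more can be done
None
```

The job is handed in at about 37 s: the blank lies rough face up on the carrier, centred within about 1 mm; the carrier is clicked into the station detent, the gripper is clear, and I did not touch any other item; the verdict was not shown.

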